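# Mesh-check printed gears and sort them by tooth count

## Robot

A 6-joint arm with a two-finger parallel gripper is mounted at the origin on the work surface. World frame = base frame: x ahead of the robot, y to its left, z up, the work surface at z = 0. Lengths are in m, angles in degrees, forces in N, time in s.
With the tool pointing down it reaches from about 0.325 to 0.85 m from the base axis. Payload 15.5 kg.
Tool frame: the origin (TCP) lies at the very end of the fingers, on their centre line; the grasp point (between the pads) lies bot.grip_depth behind it (bot.grip_depth is the distance from the TCP to the grasp point, in m); z points along the fingers, y is the line along which they close (so a half turn about z gives the same grasp; the last joint's range is limited). The gripper opens to 91 mm and grips with 3 to 60 N. Pads are 32 mm wide; open, the fingers measure 118 mm over their backs; the gripper's body (76 mm by 178 mm) begins 60 mm behind the grasp point.
Start: joints at [-70.101, 28.281, 77.091, -0, 74.628, -5.472], TCP at [0.268, -0.565, 0.214] pointing down, gripper open.
Joint ranges: [-166.48, 166.48], [-47.26, 123.95], [12.59, 153.08], [-70.14, 250.14], [6.76, 159.57], [-176.63, 176.63]. Speed limits (degrees/s): [108.29, 108.29, 147.25, 172.46, 172.46, 172.46].

## Interface

Orientations are given as [roll, pitch, yaw] about the fixed x, y, z axes, in that order (R = Rz(yaw) Ry(pitch) Rx(roll)).
In Python, from plant import bot gives the robot as it stands.
- The arm moves only by the tool apply_moves, never from a script. Its argument "increments" is a list of rows, each a list of 3 entries, a list of its own where there are three numbers: the opening, from 0 (shut) to 1 (fully open), then the shift along the world's x, y, z in units of 40 mm (1.0 is 40 mm), then the turn about the world's z in degrees. A call has 1 to 20 rows; each row shifts and turns the commanded pose from where the row before left it; what a row does not reach is not made up. A row lasts 1/12 s, in which the tool goes at most 41.7 mm and 7.16 degrees, less where a joint would pass 70% of its speed; a pose out of reach is approached as far as the arm can. A call is refused whole if a number of a shift passes 1 or a number of a turn 7.16, either way. A call with a gripper value outside its range is refused whole. The fingers move at their own pace and stop on an object; "force" is the grip in N (left out, the last holds). Time passes only in rows, so rows that do not move let the fingers close. It gives the time, the measured TCP pose, the force, the opening and the grip force at its end, in the units of the state.
- bot.read_state(): the state, without advancing time (a new reading comes with each control period).
- bot.grab_frame(name): name is "scene" or "top" or "wrist"; returns the picture (400x640x3 uint8, red, green, blue); there is no depth.
- bot.camera_model(name): a dict with "fx", "fy", "cx", "cy" (pixels), "rvec" (rotation vector, rad) and "tvec" (3), from world to camera coordinates, as OpenCV has them. Camera axes: x right, y down, z forward; pixel columns grow to the right and rows downward; lengths in m; the calibration is good to about 2 mm. A picture is of the moment at which its call begins: read the wrist's pose just before it. camera_model takes no time and is no camera call; for the wrist camera it gives the pose at the moment of the call.
- bot.sign_off(): hands the job in; it is judged then, once.
Trained networks look in the newest picture that a camera, given by its name, has taken for a name from the list of things; names that differ only in an ending like _2 or _b are one class to them, and where a whole thing is asked for, a point or a joint stands for the part that bears it (a point fixed in the world has none). Each returns a list of dicts, best first, with "conf" (0 to 1); they miss things now and then, are a little off and sometimes report something else, mostly with a low value. They report only what shows in the picture. A call takes as long as a camera call. They do not tell look-alikes from the thing itself.
- bot.masks_of(camera, thing): "mask" (400x640 bool, what is visible of it) and "centre" ([row, column] in pixels, amid what is visible of it).
The state is a dict: "time_s": time; "joint_positions": joint angles; "dq": joint speeds; "tau": joint torques, N m; "position": TCP position; "orientation": TCP orientation; "wrist_force": force on the tool from outside, world axes, zero at the start; "ft_torque": the same for the moment, N m; "finger_gap": finger opening in m; "finger_force": force on a finger pad.
Only numpy, scipy, OpenCV 4.12 (cv2) and the standard library are available. Lean on these libraries where they do the work, as an engineer would, in place of code of your own. Each camera call takes 0.05 s, during which the arm holds its last target. There are 200 camera calls.

## Task

Get the sorting tray ready by sliding the loose divider down into the tray's two end slots until it is fully home, then put every 12-tooth gear from the build plate on a post of the test stand, flat on the base and in mesh with the master gear, and when they are all in place turn the master gear anticlockwise (seen from above) by its bar to its stop, about a quarter turn, so that they run with it. Afterwards sort all the gears by tooth count into the tray, lying flat with hub up: the 12-tooth gears in the compartment beside the raised badge, the 8-tooth gears in the other one, without disturbing the bottle, spool or cup. There may be one or two gears of each kind.

Things in the scene. Friction and masses are not known exactly. Their poses are not given: they have to be found in the camera images.
- gear12_a_c (a point): centre (22 mm up) of a loose pale grey 12-tooth gear, may be absent: disc 70 mm over the tips, 18 mm thick, teeth 5 mm wide, a tooth on this point's x axis; on top a plain round grip hub 24 mm in diameter, 26 mm tall (44 mm in all). Blind bore below, 16 mm in diameter, 18 mm deep. z up along the axis. 0.08 kg. Starts on the build plate, hub up.
- gear12_b_c (a point): centre (22 mm up) of a loose pale grey 12-tooth gear, may be absent: disc 70 mm over the tips, 18 mm thick, teeth 5 mm wide, a tooth on this point's x axis; on top a plain round grip hub 24 mm in diameter, 26 mm tall (44 mm in all). Blind bore below, 16 mm in diameter, 18 mm deep. z up along the axis. 0.08 kg. Starts on the build plate, hub up.
- gear8_a_c (a point): centre (22 mm up) of a loose pale grey 8-tooth gear, may be absent: disc 70 mm over the tips, 18 mm thick, teeth 11 mm wide, a tooth on this point's x axis; on top a plain round grip hub 24 mm in diameter, 26 mm tall (44 mm in all). Blind bore below, 16 mm in diameter, 18 mm deep. z up along the axis. 0.08 kg. Starts on the build plate, hub up.
- gear8_b_c (a point): centre (22 mm up) of a loose pale grey 8-tooth gear, may be absent: disc 70 mm over the tips, 18 mm thick, teeth 11 mm wide, a tooth on this point's x axis; on top a plain round grip hub 24 mm in diameter, 26 mm tall (44 mm in all). Blind bore below, 16 mm in diameter, 18 mm deep. z up along the axis. 0.08 kg. Starts on the build plate, hub up.
- plate: fixed dark steel build plate, 260 x 260 mm and 3 mm thick, on which the gears start; origin at the centre of its underside, z up.
- stand: fixed mesh test stand: aluminium base 85 mm (x) by 206 mm (y) by 10 mm high, the master gear standing on its middle and a bare post on either side of it; origin at the centre of its underside, z up.
- post_left (a point): foot of the test post on the stand's +y side, on the top face of the base (10 mm above the table), 63 mm from the master's axis; axes as the stand's. The post is 13 mm in diameter and 14 mm tall with a tapered tip. A gear seated on it rests flat on the base, its centre 22 mm above this point.
- post_right (a point): the same for the post on the stand's -y side.
- master (a joint): turn of the master gear, rad, anticlockwise from above; starts at 0 to 0.3, turns lightly, stays where left, stops at 1.45 and -0.3. It has 12 teeth of the same size as the 12-tooth gears; at 0 a tooth and its bar lie along the stand's x axis. At angle q, a gear on either post meshes at yaw 0.262 - q relative to the stand (plus any multiple of 0.524, within about 0.07), else its teeth land on the master's.
- master_bar (a point): centre of the grip bar on top of the master gear: 60 mm long along this point's x axis, 14 mm thick, 28 mm high (60 to 88 mm above the table), on the master's axis; clears the hubs of gears on the posts, whose tops are 54 mm above the table.
- tray: fixed grey sorting tray, 180 mm (x) by 190 mm (y), walls 5 mm thick, 22 mm high, floor 4 mm thick; origin under its centre, z up. In the middle of both end walls (at -x and +x) is a slot 10 mm wide, open at the top, down to the floor. On the side wall at +y stands a badge plate 80 mm wide with a white gear sign, rising to 50 mm above the table.
- tray_floor (a point): centre of the tray's inner floor, 4 mm above the table, axes as the tray's. With the divider in, the badge compartment is y from 2 to 90 mm and the other y from -2 to -90 mm, both x from -85 to 85 mm, each with room for two gears one behind the other along x.
- divider_c (a point): centre (25 mm above its lower edge) of the loose black divider, 0.09 kg: plate 192 mm long (x), 4 mm thick (y), 32 mm high, standing on end flanges 36 mm wide (y), 4 mm thick; mid-top a grip rib 60 mm long, 12 mm thick, 30 to 50 mm above the lower edge. The flanges go outside the tray's end walls (10 mm play in all). z up. Fully home, the lower edge rests on the tray floor.
- cleaner: bystander: loose bottle 64 mm in diameter, 170 mm tall, origin under its centre; leave alone.
- spool: bystander: loose black spool lying flat, 104 mm in diameter, 53 mm high, origin under its centre; leave alone.
- toolcup: bystander: loose grey cup 70 mm in diameter, 90 mm tall, origin under its centre; leave alone.
Things that resemble listed ones, but are neither listed nor needed, are in the scene too. What is shaped like the part that bears gear8_a_c but yellow is not meant.

How it is judged (in metres and radians):
On the way, in this order (a step that is already met when the one before it is completed fails the run):
1. the divider is fully home in the tray's slots (z of divider_c in the frame of tray_floor below 0.029 m and y of divider_c in the frame of tray_floor between -0.006 and 0.006 m and x of divider_c in the frame of tray_floor between -0.01 and 0.01 m and angle between the x axis of divider_c and the x axis of tray_floor, either way round below 0.07 rad and angle between divider_c's own z axis and vertical below 0.12 rad), for 0.2 s.
2. every 12-tooth gear present is seated on a test post, in mesh with the master ((horizontal distance between gear12_a_c and post_left below 0.004 m or horizontal distance between gear12_a_c and post_right below 0.004 m) and z of gear12_a_c in the frame of post_left between 0.015 and 0.025 m and angle between each of gear12_a_c, gear12_b_c's own z axis and vertical below 0.08 rad and (horizontal distance between gear12_b_c and post_left below 0.004 m or horizontal distance between gear12_b_c and post_right below 0.004 m) and z of gear12_b_c in the frame of post_left between 0.015 and 0.025 m), for 0.2 s.
3. with them seated, the master is turned to its stop (all of step 2 and value of joint master above 1.25 rad), for 0.1 s.
At the end, for the whole second after the job is handed in: The divider is fully home in both slots of the tray (within 4 mm of the floor, square to the slots), every 12-tooth gear lies flat, hub up (tilt under 0.12 rad) and at rest on the tray floor in the badge compartment, every 8-tooth gear likewise in the other compartment (all of step 1 and y of gear12_a_c in the frame of tray_floor between 0.026 and 0.068 m and x of gear12_a_c in the frame of tray_floor between -0.06 and 0.06 m and z of each of gear12_a_c, gear12_b_c, gear8_a_c, gear8_b_c in the frame of tray_floor below 0.027 m and angle between each of gear12_a_c, gear12_b_c, gear8_a_c, gear8_b_c's own z axis and vertical below 0.12 rad and linear speed of each of gear12_a, gear12_b, gear8_a, gear8_b below 0.03 m/s and y of gear12_b_c in the frame of tray_floor between 0.026 and 0.068 m and x of gear12_b_c in the frame of tray_floor between -0.06 and 0.06 m and y of gear8_a_c in the frame of tray_floor between -0.068 and -0.026 m and x of gear8_a_c in the frame of tray_floor between -0.06 and 0.06 m and y of gear8_b_c in the frame of tray_floor between -0.068 and -0.026 m and x of gear8_b_c in the frame of tray_floor between -0.06 and 0.06 m); the robot touches nothing.
It fails at once if a bystander (bottle, spool or cup) is pushed more than 30 mm (distance of any of spool, cleaner, toolcup from where it was at the start of the episode above 0.03 m).
Of gear12_a, gear12_b, gear8_a, gear8_b only 3 to 4 are there at a start; the rules pass over those that are not, and their reading is None.
At some moment in a run one of gear12_a, gear12_b, gear8_a, gear8_b may be knocked a few centimetres aside while the robot is not near it.
It also fails if it takes over 210 s, if anything falls off the work surface, if the arm or the gripper's body presses on something with over 40 N, if the wrist force passes 120 N, or if a joint passes its speed limit or range.

## Working session

There is one attempt and no reset: what is moved stays moved. The work goes in short steps, Python scripts to look and compute and a tool call to move; the robot and the scene stay as the last step left them, time stands still between calls to the robot, and variables do not carry over. Pictures are saved under pics/ and viewed, at most 14 in all, crops included, and the job is handed in when it is done.

Besides the shell and the picture viewer there is one more tool, called after "Emit:" as name(argument=value, ...), one argument or row to a line, values as JSON. apply_moves: Moves the arm, as the interface text tells. Its arguments: {"type":"object","properties":{"increments":{"type":"array"},"force":{"type":"number"}},"required":["increments"]}

```bash
mkdir -p pics; ls
cat > h.py <<'E'
import numpy as np,cv2
from plant import bot
def save(cam,name):
    im=bot.grab_frame(cam); cv2.imwrite(f'pics/{name}.png',im[:,:,::-1]); return im
def ray(cam,px,z,m=None):
    """pixel (row,col) -> world xy at height z"""
    m=m or bot.camera_model(cam); R=cv2.Rodrigues(np.array(m['rvec'],float))[0]; t=np.array(m['tvec'],float)
    d=R.T@np.array([(px[1]-m['cx'])/m['fx'],(px[0]-m['cy'])/m['fy'],1]); c=-R.T@t
    return (c+d*(z-c[2])/d[2])[:2]
def proj(cam,p,m=None):
    m=m or bot.camera_model(cam); K=np.array([[m['fx'],0,m['cx']],[0,m['fy'],m['cy']],[0,0,1.]])
    q=cv2.projectPoints(np.array(p,float).reshape(-1,1,3),np.array(m['rvec'],float),np.array(m['tvec'],float),K,None)[0].reshape(-1,2)
    return q[:,::-1]
E
python3 - <<'E'
from h import *
print(bot.read_state(),bot.grip_depth)
for c in('top','scene','wrist'):
    save(c,c+'0'); m=bot.camera_model(c); R=cv2.Rodrigues(np.array(m['rvec'],float))[0]; print(c,-R.T@np.array(m['tvec']),m['fx'])
for th,z in(('gear12_a_c',.03),('gear8_a_c',.03),('plate',.003),('stand',.01),('master',.03),('tray',.02),('divider_c',.03),('cleaner',.1),('spool',.05),('toolcup',.09)):
    bot
    for d in bot.masks_of('top',th):
        print(th,round(d['conf'],2),np.round(d['centre']),np.round(ray('top',d['centre'],z),3),d['mask'].sum())
E
```

```text
pics
{'time_s': 0.0, 'joint_positions': array([-7.00999706e+01,  2.83133854e+01,  7.71282159e+01,  7.00597923e-04,
        7.46267535e+01, -5.47104351e+00]), 'dq': array([-0.04882814, -0.0223867 ,  0.04364403,  0.0268007 ,  0.00020367,
       -0.00983445]), 'tau': array([ 1.29320870e-03, -8.78832579e+01, -3.81844282e+01,  7.07025337e-02,
        5.33301767e-02, -1.66968603e-04]), 'position': array([ 0.26768328, -0.56435509,  0.21334811]), 'orientation': array([-1.79932021e+02, -7.18935758e-03,  2.53708825e+01]), 'wrist_force': array([0.59998181, 0.42008487, 0.29522799]), 'ft_torque': array([ 0.0076303 , -0.04236857,  0.01645272]), 'finger_force': 0.0, 'finger_gap': 0.09120578982038947} 0.0188
top [0.38472299 0.08381139 1.1797435 ] 434.08598824743876
scene [ 1.14462512 -0.59144917  0.85602981] 450.22861664156335
wrist [ 0.3381378  -0.52964701  0.38405632] 315.187895056513
gear12_a_c 0.62 [231. 260.] [0.5   0.229] 428
gear8_a_c 0.89 [233. 226.] [0.492 0.318] 494
gear8_a_c 0.68 [222. 168.] [0.518 0.472] 466
plate 0.68 [252. 243.] [0.443 0.275] 8089
plate 0.39 [181. 348.] [ 0.647 -0.006] 2282
stand 0.75 [182. 348.] [ 0.642 -0.004] 2211
stand 0.37 [255. 350.] [ 0.442 -0.013] 290
master 0.61 [180. 350.] [ 0.646 -0.008] 421
tray 0.93 [239. 451.] [ 0.492 -0.283] 4792
tray 0.66 [181. 348.] [ 0.644 -0.005] 2327
divider_c 0.86 [255. 351.] [ 0.443 -0.014] 282
divider_c 0.59 [137. 341.] [0.765 0.018] 655
cleaner 0.81 [146. 234.] [0.708 0.299] 814
spool 0.72 [159. 460.] [ 0.706 -0.302] 1374
toolcup 0.7 [137. 339.] [0.745 0.028] 671
```

Run:
```python
import cv2
im=cv2.imread('pics/top0.png')[100:330,140:530]
cv2.imwrite('pics/top0c.png',cv2.resize(im,None,fx=2,fy=2,interpolation=cv2.INTER_CUBIC))
```

```text
(no output)
```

View pics/top0c.png

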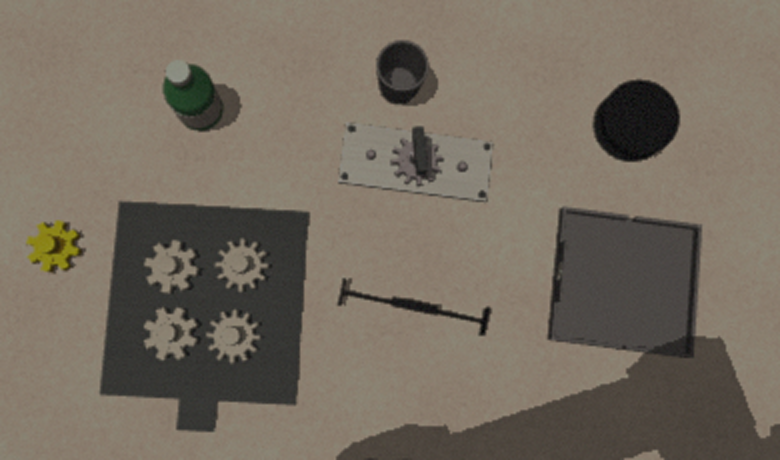

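View pics/scene0.png

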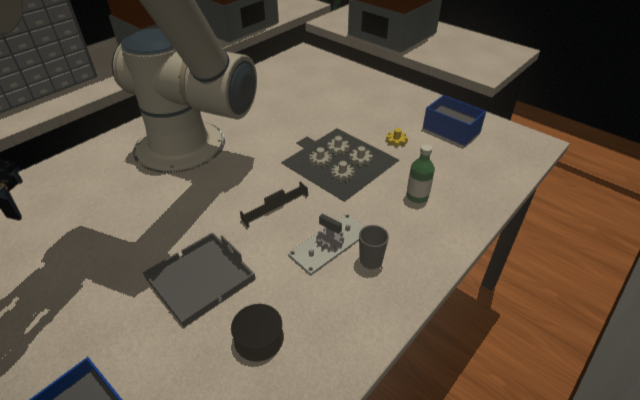

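The top view shows four pale gears on the plate: 8-tooth gears at (row 233, col 226) and (266, 224), 12-tooth gears at (231, 260) and (267, 256). The yellow gear at far left is the decoy. The tray's badge is on its left (+y) side, and the divider lies roughly along y at (252, 348). The scene view agrees. I'll move over the middle and measure with the wrist camera.

Emit:
apply_moves(
  increments=[
    [1, [0.25, 0.9, 0.3], -2.1],
    [1, [0.25, 0.9, 0.3], -2.1],
    [1, [0.25, 0.9, 0.3], -2.1],
    [1, [0.25, 0.9, 0.3], -2.1],
    [1, [0.25, 0.9, 0.3], -2.1],
    [1, [0.25, 0.9, 0.3], -2.1],
    [1, [0.25, 0.9, 0.3], -2.1],
    [1, [0.25, 0.9, 0.3], -2.1],
    [1, [0.25, 0.9, 0.3], -2.1],
    [1, [0.25, 0.9, 0.3], -2.1],
    [1, [0.25, 0.9, 0.3], -2.1],
    [1, [0.25, 0.9, 0.3], -2.3],
    [1, [0, 0, 0], 0],
    [1, [0, 0, 0], 0],
  ],
)

```text
time_s: 1.82
position: [0.3884, -0.1312, 0.3587]
orientation: [180.0, -0.1, 0.2]
wrist_force: [-0.5, -0.2, -0.2]
finger_gap: 0.091
finger_force: 0.0
```

Run:
```python
from h import *
m=bot.camera_model('wrist'); im=save('wrist','w1'); save('top','t1')
R=cv2.Rodrigues(np.array(m['rvec'],float))[0]; print(np.round(R,2),-R.T@m['tvec'],m['cx'],m['cy'])
np.savez('w1.npz',im=im,m=m)
cv2.imwrite('pics/w1b.png',cv2.resize(im[:,:,::-1],(800,500)))
for th,z in(('gear12_a_c',.03),('gear8_a_c',.03),('stand',.01),('master',.03),('tray',.02),('divider_c',.03)):
    for d in bot.masks_of('wrist',th):
        print(th,round(d['conf'],2),np.round(d['centre']),np.round(ray('wrist',d['centre'],z,m),3),d['mask'].sum())
```

```text
[[ 0.   -1.    0.  ]
 [-0.96 -0.    0.28]
 [-0.28 -0.   -0.96]] [ 0.46611414 -0.12973435  0.529363  ] 316.9884946580715 193.12133836156755
gear12_a_c 0.79 [81. 84.] [0.495 0.218] 1756
gear8_a_c 0.72 [85. 25.] [0.489 0.307] 1923
stand 0.68 [  4. 264.] [ 0.603 -0.053] 714
stand 0.38 [82. 84.] [0.495 0.233] 1797
master 0.67 [82. 26.] [0.493 0.306] 1907
tray 0.56 [ 82. 417.] [ 0.495 -0.283] 15740
divider_c 0.95 [114. 223.] [0.448 0.015] 1079
```

View pics/w1b.png

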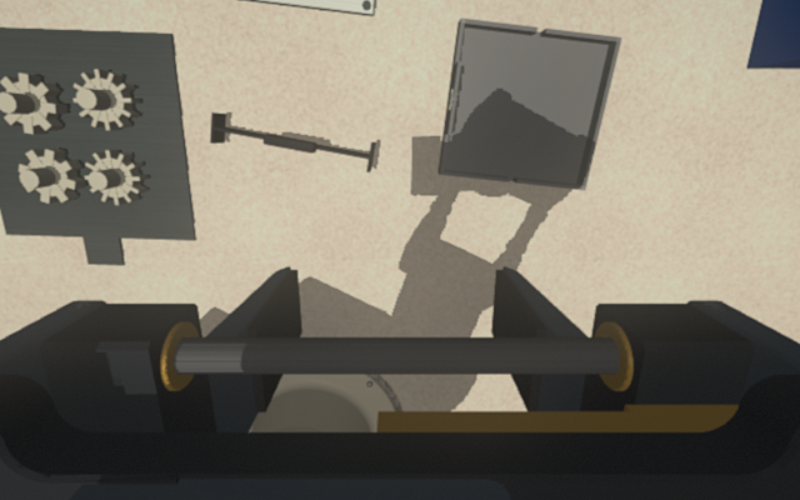

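The wrist picture shows the divider from (col 220, row 127) to (375, 157), the tray at (440-620, 20-188) with slots at (541, 33) and (515, 180), and the gears at left. Next I fit silhouettes of the known shapes to the masks.

```bash
cat >> h.py <<'E'
from scipy.optimize import minimize
def box(x0,x1,y0,y1,z0,z1): return np.array([[x,y,z] for x in(x0,x1) for y in(y0,y1) for z in(z0,z1)])/1000.
def cyl(r,z0,z1):
    a=np.linspace(0,2*np.pi,40); return np.array([[r*np.cos(t),r*np.sin(t),z] for z in(z0,z1) for t in a])/1000.
SH={'divider':[box(-96,96,-2,2,0,32),box(-98,-94,-18,18,0,32),box(94,98,-18,18,0,32),box(-30,30,-6,6,30,50)],
 'tray':[box(-90,90,-95,95,0,22),box(-40,40,90,95,0,50)],
 'stand':[box(-42.5,42.5,-103,103,0,10)],'hub':[cyl(12,18,44)],'gear':[cyl(33,0,18),cyl(12,18,44)]}
S=4
def render(cam,m,parts,p,z=0,shape=(400,640)):
    c,s=np.cos(p[2]),np.sin(p[2]); out=np.zeros((shape[0]*S//2,shape[1]*S//2),np.uint8)
    for b in parts:
        w=np.c_[p[0]+c*b[:,0]-s*b[:,1],p[1]+s*b[:,0]+c*b[:,1],z+b[:,2]]
        q=proj(cam,w,m)[:,::-1]*S/2; h=cv2.convexHull(np.round(q*16).astype(np.int32))
        cv2.fillConvexPoly(out,h,1,shift=4)
    return out
def fit(views,parts,p0,z=0,yaw=True):
    """views: list of (cam,model,mask); p0 x,y,yaw(rad); returns pose, IoU"""
    V=[(c,m,cv2.resize(k.astype(np.uint8),None,fx=S//2,fy=S//2,interpolation=cv2.INTER_NEAREST)>0) for c,m,k in views]
    def f(q):
        p=[q[0],q[1],q[2] if yaw else p0[2]]; l=0
        for c,m,k in V:
            r=render(c,m,parts,p,z)>0; l+=1-(r&k).sum()/max(1,(r|k).sum())
        return l/len(V)
    best=None
    for k in range(3):
        x0=np.array(p0,float) if best is None else best.x
        sim=np.array([x0,x0+[.012,0,.02],x0+[0,.012,-.02],x0+[-.008,.008,.06]])
        r=minimize(f,x0,method='Nelder-Mead',options=dict(initial_simplex=sim,xatol=1e-4,fatol=1e-4))
        if best is None or r.fun<best.fun: best=r
    return best.x,1-best.fun
def nearest(cam,thing,xy,z,m=None,tol=.05):
    l=[d for d in bot.masks_of(cam,thing) if np.hypot(*(ray(cam,d['centre'],z,m)-xy))<tol]
    return l[0]['mask'] if l else None
E
python3 - <<'E'
from h import *
mw=bot.camera_model('wrist'); mt=bot.camera_model('top'); np.set_printoptions(precision=4,suppress=True)
def go(n,thing,p0,z,cams=('wrist','top')):
    vs=[(c,m,nearest(c,thing,p0[:2],z,m)) for c,m in(('wrist',mw),('top',mt)) if c in cams]
    vs=[v for v in vs if v[2] is not None]
    for v in vs: print(n,v[0],*fit([v],SH[n],p0))
go('divider','divider_c',[.445,.01,np.radians(-102)],.03)
go('tray','tray',[.49,-.285,np.radians(-6)],.01)
go('stand','stand',[.645,-.005,np.radians(-6)],.01,('top',))
E
```

```text
divider wrist [ 0.4463 -0.0036 -1.755 ] 0.8745819397993311
divider top [ 0.4478 -0.0032 -1.7247] 0.39566787003610115
tray wrist [ 0.4852 -0.29   -0.1125] 0.9860963069784939
stand top [ 0.6473 -0.0033 -0.1006] 0.9542317086120845
```

Emit:
apply_moves(
  increments=[
    [1, [0.12, 0.266, -0.5], 6.6],
    [1, [0.12, 0.266, -0.5], 6.6],
    [1, [0.12, 0.266, -0.5], 6.6],
    [1, [0.12, 0.266, -0.5], 6.6],
    [1, [0.12, 0.266, -0.5], 6.6],
    [1, [0.12, 0.266, -0.5], 6.6],
    [1, [0.12, 0.266, -0.5], 6.6],
    [1, [0.12, 0.266, -0.5], 6.6],
    [1, [0.12, 0.266, -0.5], 6.6],
    [1, [0.12, 0.266, -0.5], 6.6],
    [1, [0.12, 0.266, -0.5], 6.6],
    [1, [0.12, 0.266, -0.5], 6.6],
    [1, [0, 0, -0.1], 0],
    [1, [0, 0, -0.1], 0],
  ],
)

```text
time_s: 3.63
position: [0.4451, -0.0048, 0.1094]
orientation: [-179.9, 0.0, 79.1]
wrist_force: [-1.1, -1.0, -0.2]
finger_gap: 0.0915
finger_force: 0.0
```

Emit:
apply_moves(
  increments=[
    [1, [0, 0, -0.5], 0.3],
    [1, [0, 0, -0.5], 0],
    [1, [0, 0, -0.5], 0],
    [1, [0, 0, -0.5], 0],
    [1, [0.02, 0.02, -0.22], 0],
    [1, [0, 0, 0], 0],
    [0, [0, 0, 0], 0],
    [0, [0, 0, 0], 0],
    [0, [0, 0, 0], 0],
    [0, [0, 0, 0], 0],
    [0, [0, 0, 0], 0],
    [0, [0, 0, 0], 0],
    [0, [0, 0, 0], 0],
    [0, [0, 0, 0], 0],
  ],
  force=40,
)

```text
time_s: 4.8
position: [0.4462, -0.0042, 0.0212]
orientation: [180.0, -0.0, 79.5]
wrist_force: [0.8, -0.1, -0.4]
finger_gap: 0.0407
finger_force: 0.0
```

Emit:
apply_moves(
  increments=[
    [0, [0, 0, 0], 0],
    [0, [0, 0, 0], 0],
    [0, [0, 0, 0], 0],
    [0, [0, 0, 0], 0],
    [0, [0, 0, 0], 0],
    [0, [0, 0, 0], 0],
    [0, [0, 0, 0.6], 0],
    [0, [0, 0, 0.8], 0],
    [0, [0, 0, 0.8], 0],
    [0, [0, 0, 0.8], 0],
  ],
)

```text
time_s: 5.63
position: [0.4456, -0.0042, 0.1424]
orientation: [-179.9, 0.0, 79.5]
wrist_force: [0.8, 0.1, -0.7]
finger_gap: 0.0116
finger_force: 40.0
```

Emit:
apply_moves(
  increments=[
    [0, [0.075, -0.55, 0], -6.6],
    [0, [0.075, -0.55, 0], -6.6],
    [0, [0.075, -0.55, 0], -6.6],
    [0, [0.075, -0.55, 0], -6.6],
    [0, [0.075, -0.55, 0], -6.6],
    [0, [0.075, -0.55, 0], -6.6],
    [0, [0.075, -0.55, 0], -6.6],
    [0, [0.075, -0.55, 0], -6.6],
    [0, [0.075, -0.55, 0], -6.6],
    [0, [0.075, -0.55, 0], -6.6],
    [0, [0.075, -0.55, 0], -6.6],
    [0, [0.075, -0.55, 0], -6.6],
    [0, [0.075, -0.55, 0], -6.6],
    [0, [0, 0, 0], 0],
    [0, [0, 0, 0], 0],
    [0, [0, 0, 0], 0],
  ],
)

```text
time_s: 6.97
position: [0.4847, -0.2896, 0.1408]
orientation: [-180.0, 0.1, -6.2]
wrist_force: [-0.4, -0.1, -0.7]
finger_gap: 0.0116
finger_force: 40.0
```

Run:
```python
from h import *
np.set_printoptions(precision=4,suppress=True)
s=bot.read_state(); print(s['position'],s['orientation'],s['finger_gap'],s['wrist_force'])
m=bot.camera_model('wrist'); im=save('wrist','w2'); mt=bot.camera_model('top'); it=save('top','t2')
cv2.imwrite('pics/w2b.png',np.vstack([cv2.resize(im[:,:,::-1],(560,350)),cv2.resize(it[180:300,380:530,::-1],(312,250))[:, :].copy() if 0 else cv2.copyMakeBorder(cv2.resize(it[180:300,380:530,::-1],(312,250)),0,0,0,248,0)]))
for c,mm in(('wrist',m),('top',mt)):
    k=nearest(c,'tray',[.485,-.29],.02,mm)
    if k is not None: print(c,*fit([(c,mm,k)],SH['tray'],[.485,-.29,-.1125]))
```

```text
[ 0.4847 -0.2896  0.1408] [-179.9591    0.0517   -6.2354] 0.011557450324766624 [-0.4088 -0.0744 -0.6694]
wrist [ 0.4884 -0.2882 -0.1033] 0.7791752977731745
```

View pics/w2b.png

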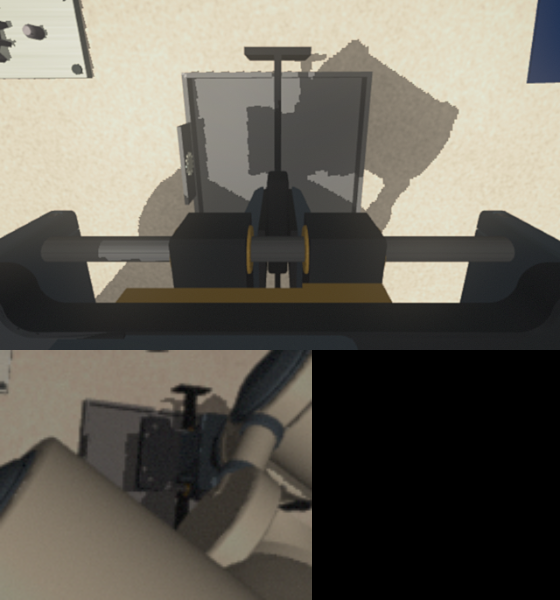

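The wrist picture shows the divider plate (col 278 of the shrunken view) centred on the tray's far wall (cols 184-372, row 73). I'll check the play lengthwise.

Run:
```python
from h import *
im=cv2.imread('pics/w2.png',0).astype(float); m=bot.camera_model('wrist')
for c in (225,240,385,400):
    col=im[70:100,c-4:c+5].mean(1); r=70+np.abs(np.diff(col)).argmax()+.5; print('wall',c,r,ray('wrist',(r,c),.022,m), np.round(col).astype(int)[:22])
col=im[40:80,285:312].mean(1); print('flange',np.round(col).astype(int))
s=bot.read_state(); o=np.r_[s['position'][:2]]; a=np.radians(-6.2); u=np.array([np.cos(a),np.sin(a)])
for z in (.119,.119+.032): 
    for d in(.094,.098): print(z,d,proj('wrist',np.r_[o+u*d,z],m))
print((np.array([.4852,-.29])+u*.09), proj('wrist',np.r_[np.array([.4852,-.29])+u*.09,.022],m))
```

```text
wall 225 81.5 [ 0.58781847 -0.21928037] [218 219 220 221 221 220 219 220 221 224 221 197 156 142 144 145 146 146
 127 104 129 137]
wall 240 81.5 [ 0.58639078 -0.23222306] [218 218 218 219 219 219 218 217 218 219 217 189 141 142 144 144 145 145
 125 110 145 145]
wall 385 81.5 [ 0.57259356 -0.3573017 ] [127 127 128 128 128 128 128 128 128 128 130 120  92  84  85  85  85  78
  72  81  84  83]
wall 400 81.5 [ 0.57116665 -0.37023735] [130 129 128 128 128 129 129 129 129 129 128 116  91  84  85  85  85  79
  75  84  84  83]
flange [216 215 216 216 216 216 216 215 215 216 216 219 211 157  79  73  76  77
  77  77  77  77  72  65  64  64  63  59  77 162 221 217 215 215 215 215
 214 214 215 217]
0.119 0.094 [[ 72.0448002  318.64177767]]
0.119 0.098 [[ 64.54236245 318.64069763]]
0.151 0.094 [[ 66.05581453 318.94269127]]
0.151 0.098 [[ 56.95801614 318.94365365]]
[ 0.57467359 -0.29971994] [[ 86.65963253 318.77009394]]
```

Emit:
apply_moves(
  increments=[
    [0, [0.075, -0.01, 0], 0],
    [0, [0, 0, -0.5], 0],
    [0, [0, 0, -0.5], 0],
    [0, [0, 0, -0.5], 0],
    [0, [0, 0, -0.5], 0],
    [0, [0, 0, -0.3], 0],
    [0, [0, 0, -0.1], 0],
    [0, [0, 0, -0.1], 0],
    [0, [0, 0, -0.1], 0],
    [0, [0, 0, 0], 0],
  ],
)

```text
time_s: 8.0
position: [0.4884, -0.2907, 0.0372]
orientation: [180.0, -0.0, -6.3]
wrist_force: [-0.9, 0.9, -1.2]
finger_gap: 0.0122
finger_force: 40.0
```

Emit:
apply_moves(
  increments=[
    [0, [0, 0, -0.06], 0],
    [0, [0, 0, -0.06], 0],
    [0, [0, 0, -0.06], 0],
    [0, [0, 0, -0.06], 0],
    [0, [0, 0, -0.06], 0],
    [0, [0, 0, 0], 0],
  ],
)

```text
time_s: 8.5
position: [0.4881, -0.2906, 0.0247]
orientation: [-180.0, 0.0, -6.3]
wrist_force: [0.1, 0.3, -0.1]
finger_gap: 0.0118
finger_force: 40.0
```

Emit:
apply_moves(
  increments=[
    [0.45, [0, 0, 0], 0],
    [0.45, [0, 0, 0], 0],
    [0.45, [0, 0, 0], 0],
    [0.45, [0, 0, 0], 0],
    [0.45, [0, 0, 0.3], 0],
    [0.45, [0, 0, 0.8], 0],
    [0.45, [0, 0, 0.9], 0],
    [0.45, [-0.3, 0.1, 0.9], 0],
    [0.45, [-0.5, 0.1, 0.8], 0],
    [0.45, [-0.5, 0.2, 0.8], 0],
    [0.45, [-0.5, 0.2, 0.8], 0],
    [0.45, [-0.5, 0.2, 0.5], 0],
    [0.45, [0, 0, 0], 0],
    [0.45, [0, 0, 0], 0],
  ],
)

```text
time_s: 9.67
position: [0.396, -0.2588, 0.2584]
orientation: [179.9, -0.1, -6.4]
wrist_force: [-0.4, 0.6, -0.6]
finger_gap: 0.0408
finger_force: 0.0
```

Run:
```python
from h import *
np.set_printoptions(precision=4,suppress=True)
s=bot.read_state(); print(s['position'],s['orientation'],s['time_s'])
m=bot.camera_model('wrist'); im=save('wrist','w3')
k=nearest('wrist','tray',[.485,-.29],.02,m)
if k is not None: print(*fit([('wrist',m,k)],SH['tray'],[.488,-.29,-.1125]))
for d in bot.masks_of('wrist','divider_c'):
    print(d['conf'],d['centre'],*fit([('wrist',m,d['mask'])],SH['divider'],[.488,-.29,-.11],z=.004))
q=proj('wrist',[.488,-.29,.03],m)[0]; r,c=map(int,q); print(r,c)
cv2.imwrite('pics/w3b.png',cv2.resize(im[max(0,r-130):r+120,c-160:c+160,::-1],None,fx=2.4,fy=2.4,interpolation=cv2.INTER_CUBIC))
```

```text
[ 0.396  -0.2588  0.2584] [179.9087  -0.1371  -6.3551] 9.6667
[ 0.4883 -0.288  -0.1047] 0.9483142429271056
0.75 [83.0, 333.3] [ 0.4884 -0.2892 -0.1122] 0.8686520376175548
0.31 [6.1, 82.6] [ 0.488 -0.29  -0.11 ] 0.0
87 334
```

View pics/w3b.png

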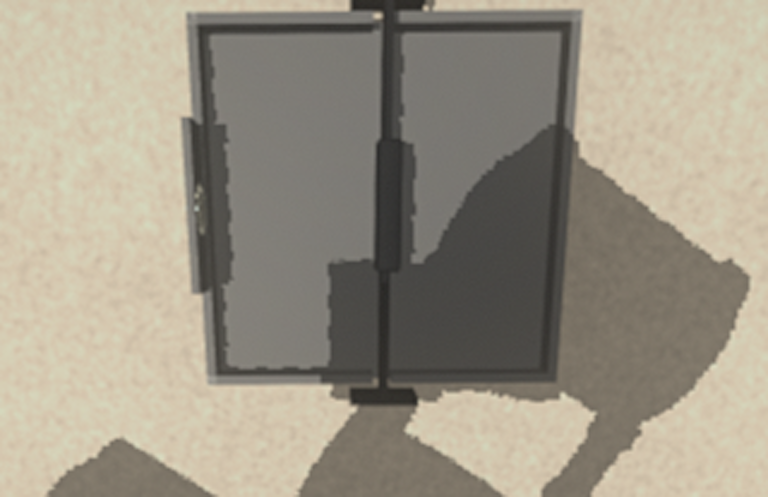

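The divider is home: plate in both slots, flanges outside both end walls at (388, 3) and (384, 397), and the fit agrees with the tray. Next the stand and the gears.

Emit:
apply_moves(
  increments=[
    [0.45, [0.43, 0.72, -0.14], 0],
    [0.45, [0.43, 0.72, -0.14], 0],
    [0.45, [0.43, 0.72, -0.14], 0],
    [0.45, [0.43, 0.72, -0.14], 0],
    [0.45, [0.43, 0.72, -0.14], 0],
    [0.45, [0.43, 0.72, -0.14], 0],
    [0.45, [0.43, 0.72, -0.14], 0],
    [0.45, [0.43, 0.72, -0.14], 0],
    [0.45, [0.43, 0.72, -0.14], 0],
    [0.45, [0, 0, 0], 0],
    [0.45, [0, 0, 0], 0],
    [0.45, [0, 0, 0], 0],
  ],
)

```text
time_s: 10.82
position: [0.5507, 0.0005, 0.2056]
orientation: [180.0, 0.1, -6.3]
wrist_force: [-0.0, -0.0, -0.3]
finger_gap: 0.041
finger_force: 0.0
```

Run:
```python
from h import *
import pickle
np.set_printoptions(precision=4,suppress=True)
m=bot.camera_model('wrist'); im=save('wrist','w4'); pickle.dump(m,open('w4.pkl','wb'))
k=nearest('wrist','stand',[.645,-.003],.01,m)
if k is not None:
    print(*fit([('wrist',m,k)],SH['stand'],[.645,-.003,-.1]))
cv2.imwrite('pics/w4b.png',cv2.resize(im[0:230,130:510,::-1],None,fx=2.1,fy=2.1,interpolation=cv2.INTER_CUBIC))
```

```text
[ 0.6469 -0.0028 -0.1059] 0.9812829482983766
```

View pics/w4b.png

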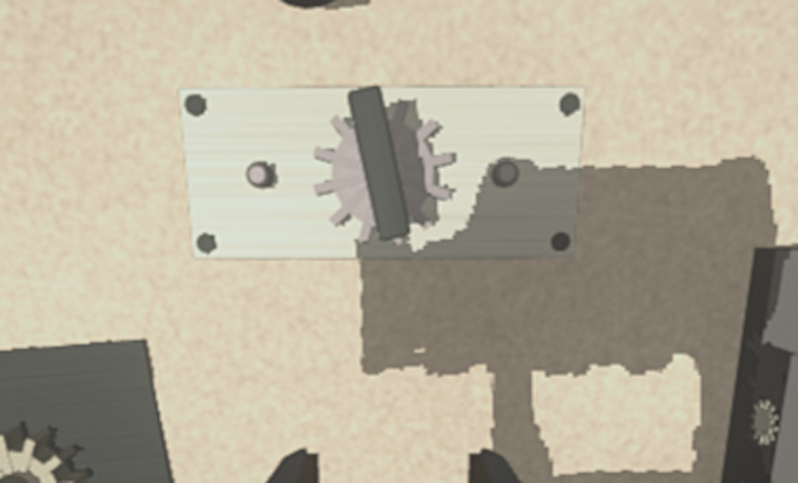

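Emit:
apply_moves(
  increments=[
    [0.45, [-0.47, 0.69, 0], 0],
    [0.45, [-0.47, 0.69, 0], 0],
    [0.45, [-0.47, 0.69, 0], 0],
    [0.45, [-0.47, 0.69, 0], 0],
    [0.45, [-0.47, 0.69, 0], 0],
    [0.45, [-0.47, 0.69, 0], 0],
    [0.45, [-0.47, 0.69, 0], 0],
    [0.45, [-0.47, 0.69, 0], 0],
    [0.45, [-0.47, 0.69, 0], 0],
    [0.45, [0, 0, 0], 0],
    [0.45, [0, 0, 0], 0],
    [0.45, [0, 0, 0], 0],
  ],
)

```text
time_s: 11.92
position: [0.3822, 0.2483, 0.2069]
orientation: [180.0, -0.0, -6.3]
wrist_force: [0.3, -0.8, 0.6]
finger_gap: 0.0412
finger_force: 0.0
```

The stand's posts are at (258, 173) and (505, 173) in this crop. The bar runs from (365, 92) to (393, 236), tilted slightly anticlockwise of the stand's x axis. Now the gears.

```bash
cat >> h.py <<'E'
def toothphase(cam,m,im,xy,z,n=12,r=(.030,.034)):
    """yaw of a tooth (deg, mod 360/n) and strength, from brightness on the tooth ring"""
    g=cv2.cvtColor(im,cv2.COLOR_RGB2GRAY).astype(np.float32); a=np.radians(np.arange(0,360,.5)); s=0
    for rr in np.linspace(*r,5):
        q=proj(cam,np.c_[xy[0]+rr*np.cos(a),xy[1]+rr*np.sin(a),np.full(a.size,z)],m).astype(np.float32)
        s=s+cv2.remap(g,q[:,1].reshape(1,-1),q[:,0].reshape(1,-1),cv2.INTER_LINEAR)[0]
    s=s/5; F=np.abs(np.fft.rfft(s-s.mean())); c=(s*np.exp(-1j*n*a)).sum()
    return np.degrees(-np.angle(c))/n, F[n]/a.size*2, F[1:16].round().astype(int)
E
python3 - <<'E'
from h import *
import pickle
np.set_printoptions(precision=4,suppress=True)
m=bot.camera_model('wrist'); im=save('wrist','w5'); pickle.dump(m,open('w5.pkl','wb'))
for th in('gear12_a_c','gear8_a_c'):
    for d in bot.masks_of('wrist',th):
        xy=ray('wrist',d['centre'],.025,m); p,i=fit([('wrist',m,d['mask'])],SH['gear'],[*xy,0],z=.003,yaw=False)
        t=[toothphase('wrist',m,im,p[:2],.021,n) for n in (8,12)]
        print(th,round(d['conf'],2),np.round(d['centre']),p[:2],round(i,3),[(round(float(x[0]),1),round(float(x[1]),1)) for x in t])
m4=pickle.load(open('w4.pkl','rb')); w4=cv2.imread('pics/w4.png')[:,:,::-1].copy()
P=lambda x,y,z: ray('wrist',(y/2.1,x/2.1+130),z,m4)
L,R=P(258,173,.024),P(505,173,.024); print('posts',L,R,(L+R)/2,np.hypot(*(L-R)))
a,b=P(365,89,.088),P(393,238,.088); print('bar',a,b,(a+b)/2,np.degrees(np.arctan2(*(a-b)[::-1])))
print('master teeth',[toothphase('wrist',m4,w4,(.6469,-.0028),z) [:2]for z in(.022,.028,.034,.04)])
cv2.imwrite('pics/w5b.png',cv2.resize(im[0:260,120:540,::-1],None,fx=1.9,fy=1.9,interpolation=cv2.INTER_CUBIC))
E
```

```text
gear12_a_c 0.63 [ 62. 327.] [0.4969 0.2295] 0.727 [(21.7, 0.7), (0.2, 59.7)]
gear8_a_c 0.63 [ 79. 241.] [0.4924 0.322 ] 0.791 [(-9.0, 78.2), (-12.5, 0.5)]
gear8_a_c 0.57 [69. 89.] [0.5156 0.4809] 0.856 [(-10.2, 32.3), (1.8, 4.7)]
posts [0.6545 0.0582] [ 0.6408 -0.0652] [ 0.6476 -0.0035] 0.12411421782073852
bar [ 0.6762 -0.0012] [ 0.6179 -0.006 ] [ 0.6471 -0.0036] 4.62883282337891
master teeth [(np.float64(-6.630622338566723), np.float32(13.764283)), (np.float64(-6.950273379281511), np.float32(14.556261)), (np.float64(-7.327059661757533), np.float32(14.801299)), (np.float64(-7.6689442635600225), np.float32(14.239806))]
```

View pics/w5b.png

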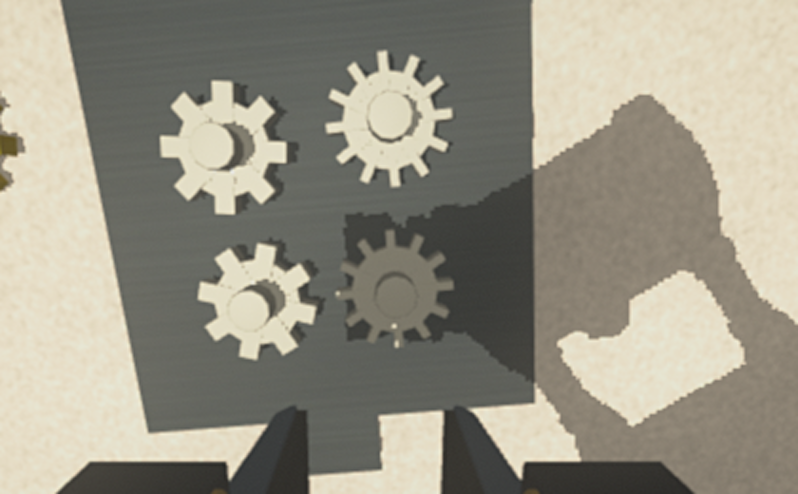

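Two 8-tooth gears have hubs at (213, 147) and (250, 311), and two 12-tooth gears have hubs at (388, 115) and (397, 293). I'll work out the centres and tooth phases.

Run:
```python
from h import *
import pickle
np.set_printoptions(precision=4,suppress=True)
m=pickle.load(open('w5.pkl','rb')); im=cv2.imread('pics/w5.png')[:,:,::-1].copy()
print(bot.read_state()['position'])
for n,x,y in((12,388,115),(12,397,293),(8,213,147),(8,250,311)):
    xy=ray('wrist',(y/1.9,x/1.9+120),.047,m)
    # refine the disc centre: maximise tooth signal
    r=minimize(lambda p:-toothphase('wrist',m,im,p,.021,n)[1],xy,method='Nelder-Mead',options=dict(initial_simplex=np.array([xy,xy+[.003,0],xy+[0,.003]])))
    print(n,xy,r.x,toothphase('wrist',m,im,xy,.021,n)[:2],toothphase('wrist',m,im,r.x,.021,n)[:2])
```

```text
[0.3825 0.248  0.2067]
12 [0.4969 0.2295] [0.4974 0.229 ] (np.float64(0.15133530390927624), np.float32(60.144905)) (np.float64(0.12973666357807476), np.float32(61.646126))
12 [0.4052 0.2341] [0.4035 0.2354] (np.float64(-1.4370481148715426), np.float32(21.85122)) (np.float64(-1.0048992912240744), np.float32(28.053204))
8 [0.4917 0.3214] [0.493  0.3227] (np.float64(-9.011416395316942), np.float32(72.100296)) (np.float64(-9.07496770570804), np.float32(80.5051))
8 [0.4043 0.3169] [0.4048 0.3185] (np.float64(-18.563374197362013), np.float32(73.1858)) (np.float64(-18.66981380903606), np.float32(80.39952))
```

Emit:
apply_moves(
  increments=[
    [0.45, [0.573, -0.094, -0.53], 0],
    [0.45, [0.573, -0.094, -0.53], 0],
    [0.45, [0.573, -0.094, -0.53], 0],
    [0.45, [0.573, -0.094, -0.53], 0],
    [0.45, [0.573, -0.094, -0.53], 0],
    [0.45, [0, 0, -0.5], 0],
    [0.45, [0, 0, -0.5], 0],
    [0.45, [0, 0, -0.5], 0],
    [0.45, [0, 0, -0.37], 0],
    [0.45, [0, 0, 0], 0],
    [0.45, [0, 0, 0], 0],
  ],
  force=30,
)

```text
time_s: 12.98
position: [0.4964, 0.2293, 0.0256]
orientation: [180.0, 0.1, -6.4]
wrist_force: [0.1, -0.1, -0.1]
finger_gap: 0.0412
finger_force: 0.0
```

Emit:
apply_moves(
  increments=[
    [0, [0, 0, 0], 0],
    [0, [0, 0, 0], 0],
    [0, [0, 0, 0], 0],
    [0, [0, 0, 0], 0],
    [0, [0, 0, 0], 0],
    [0, [0, 0, 0.7], 0],
    [0, [0, 0, 0.7], 0],
    [0, [0, 0, 0.7], 0],
    [0, [0.491, -0.532, 0], -0.26],
    [0, [0.491, -0.532, 0], -0.26],
    [0, [0.491, -0.532, 0], -0.26],
    [0, [0.491, -0.532, 0], -0.26],
    [0, [0.491, -0.532, 0], -0.26],
    [0, [0.491, -0.532, 0], -0.26],
    [0, [0.491, -0.532, 0], -0.26],
    [0, [0.491, -0.532, 0], -0.26],
    [0, [0, 0, -0.2], 0],
    [0, [0, 0, -0.2], 0],
    [0, [0, 0, 0], 0],
  ],
)

```text
time_s: 14.57
position: [0.6521, 0.0601, 0.0923]
orientation: [180.0, 0.2, -8.4]
wrist_force: [-0.7, 0.5, -1.4]
finger_gap: 0.023
finger_force: 30.0
```

Run:
```python
from h import *
m=bot.camera_model('wrist'); im=save('wrist','w6'); s=bot.read_state(); print(s['position'],s['orientation'],s['finger_gap'])
z=s['position'][2]-.026-.003+.021+.003
for dx in (0,.0007,.0015): print(toothphase('wrist',m,im,s['position'][:2]+[dx,0],s['position'][2]-.0256+.021)[:2])
cv2.imwrite('pics/w6b.png',cv2.resize(im[:,:,::-1],None,fx=1.2,fy=1.2))
```

```text
[0.65212493 0.06053725 0.09303592] [ 1.79988753e+02  1.34543375e-01 -8.38254177e+00] 0.023250633818190612
(np.float64(-2.416923347675097), np.float32(4.674941))
(np.float64(-3.5557401998996867), np.float32(1.8530852))
(np.float64(-14.658930552971539), np.float32(1.7935716))
```

View pics/w6b.png

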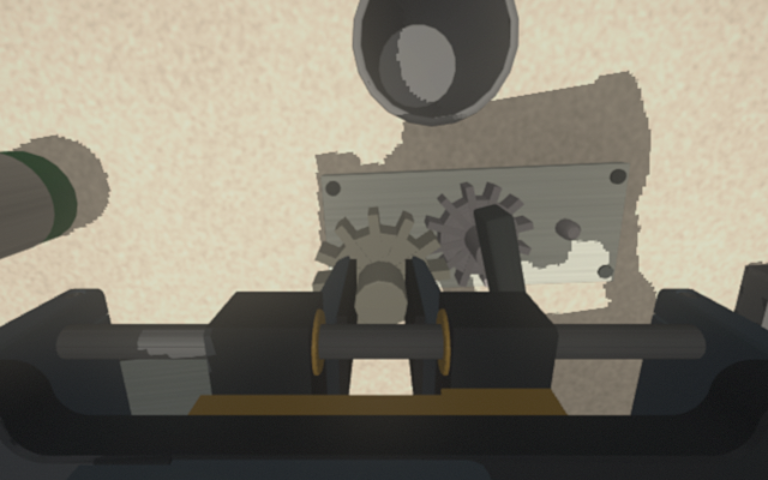

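The held gear (teeth at top around (375, 215)) and the master are in view, hovering clear of the left post. I'll correct by about 1.5 mm and lower gently.

Emit:
apply_moves(
  increments=[
    [0, [0.035, -0.035, -0.2], 0],
    [0, [0, 0, -0.4], 0],
    [0, [0, 0, -0.4], 0],
    [0, [0, 0, 0], 0],
    [0, [0, 0, 0], 0],
  ],
)

```text
time_s: 15.03
position: [0.6542, 0.0591, 0.0535]
orientation: [180.0, 0.1, -8.4]
wrist_force: [1.1, -0.1, 0.1]
finger_gap: 0.0233
finger_force: 30.0
```

Emit:
apply_moves(
  increments=[
    [0, [0, 0, -0.08], 0],
    [0, [0, 0, -0.08], 0],
    [0, [0, 0, -0.08], 0],
    [0, [0, 0, -0.08], 0],
    [0, [0, 0, 0], 0],
  ],
)

```text
time_s: 15.45
position: [0.6547, 0.0585, 0.0406]
orientation: [180.0, 0.0, -8.4]
wrist_force: [-0.8, 0.1, -1.7]
finger_gap: 0.0236
finger_force: 30.0
```

Emit:
apply_moves(
  increments=[
    [0, [0, 0, -0.07], 0],
    [0, [0, 0, -0.07], 0],
    [0, [0, 0, -0.05], 0],
    [0, [0, 0, 0], 0],
  ],
)

```text
time_s: 15.78
position: [0.6549, 0.0585, 0.0339]
orientation: [-180.0, -0.0, -8.4]
wrist_force: [-1.5, 0.3, 7.1]
finger_gap: 0.0231
finger_force: 30.0
```

Emit:
apply_moves(
  increments=[
    [0.45, [0, 0, 0], 0],
    [0.45, [0, 0, 0], 0],
    [0.45, [0, 0, 0], 0],
    [0.45, [0, 0, 0.3], 0],
    [0.45, [0, 0, 0.9], 0],
    [0.45, [0, 0, 0.9], 0],
    [0.45, [0, 0, 0.5], 0],
    [0.45, [-0.85, 0.375, 0.1], 0.2],
    [0.45, [-0.85, 0.375, 0.1], 0.2],
    [0.45, [-0.85, 0.375, 0.1], 0.2],
    [0.45, [-0.85, 0.375, 0.1], 0.2],
    [0.45, [-0.85, 0.375, 0.1], 0.2],
    [0.45, [-0.85, 0.375, 0.1], 0.2],
    [0.45, [-0.85, 0.375, 0.1], 0.2],
    [0.45, [-0.85, 0.375, 0.1], 0.2],
    [0.45, [-0.85, 0.375, 0.1], 0.2],
    [0.45, [-0.85, 0.375, 0.1], 0.2],
    [0.45, [0, 0, 0], 0],
    [0.45, [0, 0, 0], 0],
  ],
)

```text
time_s: 17.37
position: [0.3138, 0.2091, 0.1785]
orientation: [-180.0, -0.1, -6.3]
wrist_force: [1.3, -0.6, 0.8]
finger_gap: 0.041
finger_force: 0.0
```

```bash
cat >> h.py <<'E'
def hubs(cam,m,im,near,zd,n,tol=.03):
    """refine gear pose near a guess by its teeth on a coarse grid, zd: height of disc top"""
    g=[(toothphase(cam,m,im,np.array(near)+[a,b],zd,n)[1],a,b) for a in np.arange(-tol,tol+.001,.003) for b in np.arange(-tol,tol+.001,.003)]
    _,a,b=max(g); xy=np.array(near)+[a,b]
    r=minimize(lambda p:-toothphase(cam,m,im,p,zd,n)[1],xy,method='Nelder-Mead',options=dict(initial_simplex=np.array([xy,xy+[.003,0],xy+[0,.003]])))
    return r.x,toothphase(cam,m,im,r.x,zd,n)[:2]
E
python3 - <<'E'
from h import *
m=bot.camera_model('wrist'); im=save('wrist','w7'); s=bot.read_state(); print(s['position'],s['orientation'])
for n,xy in((12,(.404,.235)),(8,(.493,.3225)),(8,(.4048,.318))): print(n,hubs('wrist',m,im,xy,.021,n,.012))
save('top','t7')
for th in('gear12_a_c','gear8_a_c'):
    for c in('wrist','top'):
      for d in bot.masks_of(c,th): print(th,c,round(d['conf'],2),np.round(d['centre']),ray(c,d['centre'],.03,m if c=='wrist' else None),d['mask'].sum())
E
```

```text
[0.31511821 0.20894062 0.17832506] [-1.79950539e+02 -9.20549936e-02 -6.32406132e+00]
12 (array([0.40359728, 0.2354638 ]), (np.float64(-1.0483497706559048), np.float32(61.869106)))
8 (array([0.4926004 , 0.32259482]), (np.float64(-8.630417022502451), np.float32(50.336815)))
8 (array([0.40518632, 0.31838715]), (np.float64(-18.78227862745385), np.float32(80.33456)))
gear12_a_c top 0.76 [176. 325.] [0.65445304 0.06094894] 463
gear8_a_c wrist 0.86 [18. 24.] [0.49280987 0.45859653] 1846
gear8_a_c wrist 0.72 [ 17. 183.] [0.47760128 0.31472881] 2753
gear8_a_c top 0.92 [232. 225.] [0.49480092 0.32122593] 438
gear8_a_c top 0.85 [222. 168.] [0.51672361 0.47393719] 503
```

Emit:
apply_moves(
  increments=[
    [0.45, [0.445, 0.133, -0.4], 0],
    [0.45, [0.445, 0.133, -0.4], 0],
    [0.45, [0.445, 0.133, -0.4], 0],
    [0.45, [0.445, 0.133, -0.4], 0],
    [0.45, [0.445, 0.133, -0.4], 0],
    [0.45, [0, 0, -0.5], 0],
    [0.45, [0, 0, -0.5], 0],
    [0.45, [0, 0, -0.5], 0],
    [0.45, [0, 0, -0.31], 0],
    [0.45, [0, 0, 0], 0],
    [0.45, [0, 0, 0], 0],
    [0, [0, 0, 0], 0],
    [0, [0, 0, 0], 0],
    [0, [0, 0, 0], 0],
    [0, [0, 0, 0], 0],
    [0, [0, 0, 0], 0],
  ],
)

```text
time_s: 19.0
position: [0.4045, 0.2353, 0.0259]
orientation: [-180.0, -0.1, -6.4]
wrist_force: [-0.5, -2.0, 8.2]
finger_gap: 0.0235
finger_force: 30.0
```

Emit:
apply_moves(
  increments=[
    [0, [0, 0, 0.7], 0],
    [0, [0, 0, 0.7], 0],
    [0, [0, 0, 0.7], 0],
    [0, [0, 0, 0.7], 0],
    [0, [0.54, -0.685, 0], -0.09],
    [0, [0.54, -0.685, 0], -0.09],
    [0, [0.54, -0.685, 0], -0.09],
    [0, [0.54, -0.685, 0], -0.09],
    [0, [0.54, -0.685, 0], -0.09],
    [0, [0.54, -0.685, 0], -0.09],
    [0, [0.54, -0.685, 0], -0.09],
    [0, [0.54, -0.685, 0], -0.09],
    [0, [0.54, -0.685, 0], -0.09],
    [0, [0.54, -0.685, 0], -0.09],
    [0, [0.54, -0.685, 0], -0.09],
    [0, [0, 0, -0.4], 0],
    [0, [0, 0, -0.4], 0],
    [0, [0, 0, -0.35], 0],
    [0, [0, 0, 0], 0],
    [0, [0, 0, 0], 0],
  ],
)

```text
time_s: 20.67
position: [0.641, -0.0661, 0.0911]
orientation: [-180.0, 0.1, -7.4]
wrist_force: [0.2, -0.0, -0.7]
finger_gap: 0.0229
finger_force: 30.0
```

Run:
```python
from h import *
m=bot.camera_model('wrist'); im=save('wrist','w8'); s=bot.read_state(); print(s['position'],s['orientation'],s['finger_gap'])
# expected mesh state: left gear phase and held gear
print('left gear',hubs('wrist',m,im,(.6548,.0587),.028,12,.006))
cv2.imwrite('pics/w8b.png',cv2.resize(im[:300,100:500,::-1],None,fx=2,fy=2,interpolation=cv2.INTER_CUBIC))
```

```text
[ 0.64168685 -0.0662077   0.09189026] [ 1.79999220e+02 -2.36959129e-02 -7.38980050e+00] 0.02313412386744862
left gear (array([0.65804768, 0.05284394]), (np.float64(11.718217613321313), np.float32(34.743767)))
```

View pics/w8b.png

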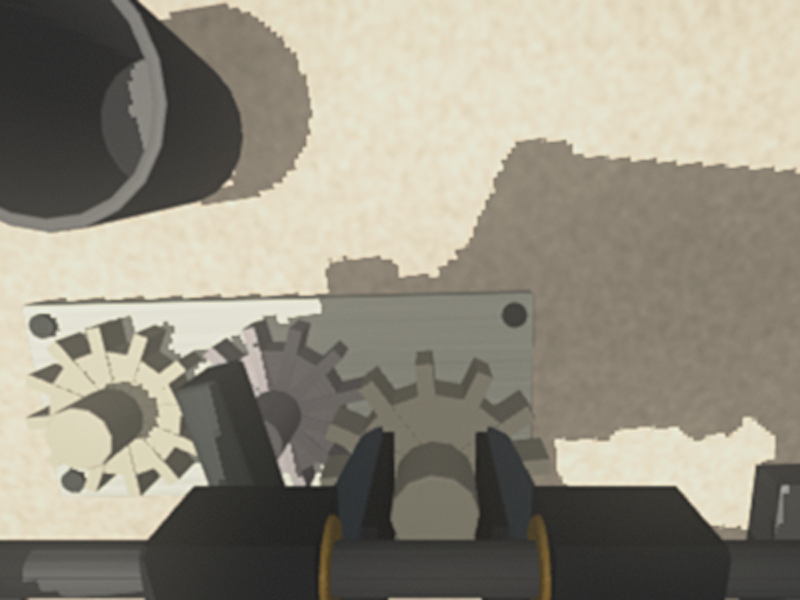

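The left gear sits flat and meshed at (110, 410), and the held gear is over the right post. I'll lower it.

Emit:
apply_moves(
  increments=[
    [0, [0, 0, -0.4], 0],
    [0, [0, 0, -0.4], 0],
    [0, [0, 0, -0.15], 0],
    [0, [0, 0, -0.08], 0],
    [0, [0, 0, -0.08], 0],
    [0, [0, 0, -0.08], 0],
    [0, [0, 0, 0], 0],
  ],
)

```text
time_s: 21.3
position: [0.6417, -0.0663, 0.0437]
orientation: [180.0, -0.0, -7.4]
wrist_force: [0.4, -0.3, -0.8]
finger_gap: 0.0233
finger_force: 30.0
```

Emit:
apply_moves(
  increments=[
    [0, [0, 0, -0.07], 0],
    [0, [0, 0, -0.07], 0],
    [0, [0, 0, -0.06], 0],
    [0, [0, 0, -0.05], 0],
    [0, [0, 0, 0], 0],
  ],
)

```text
time_s: 21.72
position: [0.6413, -0.0663, 0.0331]
orientation: [-180.0, 0.0, -7.4]
wrist_force: [1.2, -1.1, -0.8]
finger_gap: 0.0233
finger_force: 30.0
```

Emit:
apply_moves(
  increments=[
    [0.45, [0, 0, 0], 0],
    [0.45, [0, 0, 0], 0],
    [0.45, [0, 0, 0], 0],
    [0.45, [0, 0, 0.3], 0],
    [0.45, [0, 0, 0.9], 0],
    [0.45, [0, 0, 0.9], 0],
    [0.45, [0, 0, 0.9], 0],
    [0.45, [-0.45, 0.33, 0.3], 0],
    [0.45, [-0.45, 0.33, 0.3], 0],
    [0.45, [-0.45, 0.33, 0.3], 0],
    [0.45, [-0.45, 0.33, 0.3], 0],
    [0.45, [-0.45, 0.33, 0.3], 0],
    [0.45, [0, 0, 0], 0],
    [0.45, [0, 0, 0], 0],
  ],
)

```text
time_s: 22.88
position: [0.5515, 0.0001, 0.2152]
orientation: [-180.0, -0.1, -7.3]
wrist_force: [0.7, -0.4, 0.7]
finger_gap: 0.0408
finger_force: 0.0
```

Run:
```python
from h import *
m=bot.camera_model('wrist'); im=save('wrist','w9'); s=bot.read_state(); print(s['position'],s['orientation'])
for xy in((.6545,.0587),(.641,-.066)): print(hubs('wrist',m,im,xy,.028,12,.006))
import pickle; pickle.dump(m,open('w9.pkl','wb'))
print(proj('wrist',[[.6545,.0587,.054],[.641,-.066,.054]],m))
for d in bot.masks_of('wrist','gear12_a_c'): print(round(d['conf'],2),d['centre'],fit([('wrist',m,d['mask'])],SH['gear'],[*ray('wrist',d['centre'],.03,m),0],z=.01,yaw=False))
cv2.imwrite('pics/w9b.png',cv2.resize(im[0:230,130:510,::-1],None,fx=2.1,fy=2.1,interpolation=cv2.INTER_CUBIC))
```

```text
[ 5.51942048e-01 -3.49038044e-04  2.14412375e-01] [ 1.79995133e+02 -9.57461942e-02 -7.37332926e+00]
(array([0.65483165, 0.0539552 ]), (np.float64(13.20916309865659), np.float32(38.318443)))
(array([ 0.64328983, -0.07133904]), (np.float64(0.13772803625339014), np.float32(14.8665905)))
[[ 84.26150524 246.5019831 ]
 [ 81.41741885 372.45011181]]
0.67 [88.6, 252.3] (array([0.65368545, 0.0588686 , 0.04165239]), np.float64(0.7917138329182704))
0.27 [213.6, 121.8] (array([0.54655645, 0.25650394, 0.01782216]), np.float64(0.17812105926860022))
```

View pics/w9b.png

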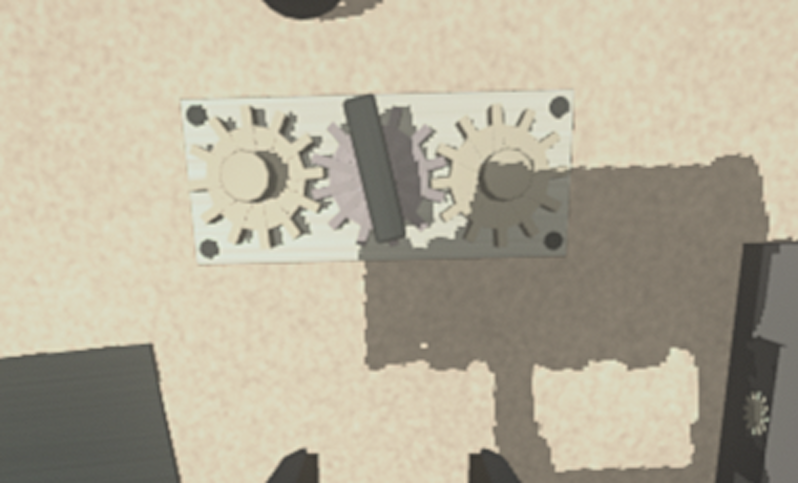

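Both gears sit flat on their posts and mesh (hubs at (246, 174) and (508, 175)), with the bar at about 4.5° world yaw. Next I grip the bar.

Emit:
apply_moves(
  increments=[
    [0.45, [0.596, -0.022, -0.55], 2.97],
    [0.45, [0.596, -0.022, -0.55], 2.97],
    [0.45, [0.596, -0.022, -0.55], 2.97],
    [0.45, [0.596, -0.022, -0.55], 2.97],
    [0.45, [0, 0, -0.5], 0],
    [0.45, [0, 0, -0.5], 0],
    [0.45, [0, 0, -0.5], 0],
    [0.45, [0, 0, -0.12], 0],
    [0.45, [0, 0, 0], 0],
    [0, [0, 0, 0], 0],
    [0, [0, 0, 0], 0],
    [0, [0, 0, 0], 0],
    [0, [0, 0, 0], 0],
    [0, [0, 0, 0], 0],
    [0, [0, 0, 0], 0],
    [0, [0, 0, 0], 0],
  ],
  force=20,
)

```text
time_s: 24.32
position: [0.6474, -0.0045, 0.0617]
orientation: [179.9, -0.1, 4.5]
wrist_force: [-0.7, -5.5, 5.4]
finger_gap: 0.0142
finger_force: 20.0
```

Emit:
apply_moves(
  increments=[
    [0, [0, 0, 0], 4],
    [0, [0, 0, 0], 4],
    [0, [0, 0, 0], 4],
    [0, [0, 0, 0], 4],
    [0, [0, 0, 0], 4],
    [0, [0, 0, 0], 4],
    [0, [0, 0, 0], 4],
    [0, [0, 0, 0], 4],
    [0, [0, 0, 0], 0],
  ],
)

```text
time_s: 25.07
position: [0.6477, -0.0053, 0.0617]
orientation: [179.8, -0.0, 36.8]
wrist_force: [0.2, -12.4, 3.0]
finger_gap: 0.0137
finger_force: 20.0
```

Emit:
apply_moves(
  increments=[
    [0, [0, 0, 0], 4],
    [0, [0, 0, 0], 4],
    [0, [0, 0, 0], 4],
    [0, [0, 0, 0], 4],
    [0, [0, 0, 0], 4],
    [0, [0, 0, 0], 4],
    [0, [0, 0, 0], 4],
    [0, [0, 0, 0], 4],
    [0, [0, 0, 0], 4],
    [0, [0, 0, 0], 0],
    [0, [0, 0, 0], 0],
  ],
)

```text
time_s: 25.98
position: [0.6484, -0.0058, 0.0617]
orientation: [179.8, 0.1, 72.5]
wrist_force: [4.7, -16.2, -1.5]
finger_gap: 0.014
finger_force: 20.0
```

Emit:
apply_moves(
  increments=[
    [0, [0, 0, 0], 2],
    [0, [0, 0, 0], 1.5],
    [0, [0, 0, 0], 0],
    [0, [0, 0, 0], 0],
  ],
)

```text
time_s: 26.32
position: [0.6485, -0.0058, 0.0617]
orientation: [179.8, 0.1, 76.0]
wrist_force: [5.5, -15.8, 0.0]
finger_gap: 0.0139
finger_force: 20.0
```

Run:
```python
from h import *
s=bot.read_state(); print(s['position'],s['orientation'],s['wrist_force'],s['ft_torque'])
```

```text
[ 0.64853892 -0.00579145  0.06174361] [1.79767222e+02 9.61661042e-02 7.59818713e+01] [  5.47189048 -15.83123948   0.02576005] [-2.44280427 -0.73679417 -0.00920006]
```

Emit:
apply_moves(
  increments=[
    [0.45, [0, 0, 0], 0],
    [0.45, [0, 0, 0], 0],
    [0.45, [0, 0, 0], 0],
    [0.45, [0, 0, 0], 0],
    [0.45, [0, 0, 0.5], 0],
    [0.45, [0, 0, 0.7], 0],
    [0.45, [0, 0, 0.5], -6.8],
    [0.45, [-0.2, 0.01, 0.4], -6.8],
    [0.45, [-0.2, 0.01, 0.4], -6.8],
    [0.45, [-0.2, 0.01, 0.4], -6.8],
    [0.45, [-0.2, 0.01, 0.4], -6.8],
    [0.45, [-0.3, 0.01, 0.4], -6.8],
    [0.45, [-0.3, 0.01, 0], -6.8],
    [0.45, [-0.3, 0.01, 0], -6.8],
    [0.45, [-0.3, 0.01, 0], -6.8],
    [0.45, [-0.3, 0.01, 0], -6.8],
    [0.45, [-0.1, 0.01, 0], -6.8],
    [0.45, [0, 0, 0], -6.8],
    [0.45, [0, 0, 0], 0],
    [0.45, [0, 0, 0], 0],
  ],
)

```text
time_s: 27.98
position: [0.5509, 0.0004, 0.2088]
orientation: [-180.0, -0.0, -5.4]
wrist_force: [-0.2, 0.7, 0.5]
finger_gap: 0.0414
finger_force: 0.0
```

Run:
```python
from h import *
import pickle
m=bot.camera_model('wrist'); im=save('wrist','w10'); s=bot.read_state(); print(s['position'],s['orientation']); pickle.dump(m,open('w10.pkl','wb'))
cv2.imwrite('pics/w10b.png',cv2.resize(im[0:230,130:510,::-1],None,fx=2.1,fy=2.1,interpolation=cv2.INTER_CUBIC))
```

```text
[5.50964147e-01 3.03863081e-04 2.08753763e-01] [-1.79998226e+02 -3.61501069e-03 -5.34773486e+00]
```

View pics/w10b.png

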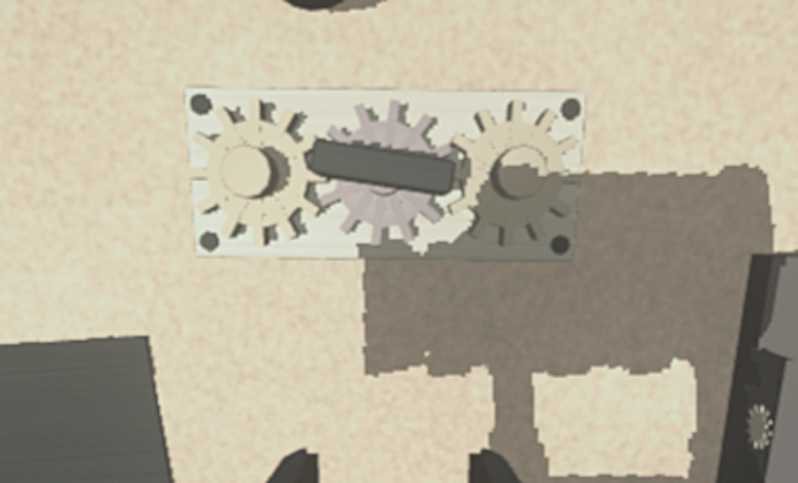

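The bar now lies nearly along the stand's y axis, from (315, 158) to (455, 176), about 82° turned. Both gears are still seated, with hubs at (247, 170) and (519, 171).

Run:
```python
from h import *
import pickle
m=pickle.load(open('w10.pkl','rb'))
P=lambda x,y,z: ray('wrist',(y/2.1,x/2.1+130),z,m)
print(P(247,170,.054),P(519,171,.054)); a,b=P(315,155,.088),P(452,176,.088); print((a+b)/2,np.degrees(np.arctan2(*(a-b)[::-1])))
```

```text
[0.65398908 0.05955188] [ 0.6415663  -0.06606404]
[ 0.64766699 -0.0040581 ] 76.32946684426042
```

Emit:
apply_moves(
  increments=[
    [0.45, [0.174, -0.128, -0.19], 6.88],
    [0.45, [0.174, -0.128, -0.19], 6.88],
    [0.45, [0.174, -0.128, -0.19], 6.88],
    [0.45, [0.174, -0.128, -0.19], 6.88],
    [0.45, [0.174, -0.128, -0.19], 6.88],
    [0.45, [0.174, -0.128, -0.19], 6.88],
    [0.45, [0.174, -0.128, -0.19], 6.88],
    [0.45, [0.174, -0.128, -0.19], 6.88],
    [0.45, [0.174, -0.128, -0.19], 6.88],
    [0.45, [0.174, -0.128, -0.19], 6.88],
    [0.45, [0.174, -0.128, -0.19], 6.88],
    [0.45, [0.174, -0.128, -0.19], 6.88],
    [0.45, [0.174, -0.128, -0.19], 6.88],
    [0.45, [0, 0, -0.5], 0],
    [0.45, [0, 0, -0.5], 0],
    [0.45, [0, 0, -0.5], 0],
    [0.45, [0, 0, -0.37], 0],
    [0.45, [0, 0, 0], 0],
    [0.45, [0, 0, 0], 0],
  ],
  force=30,
)

```text
time_s: 29.62
position: [0.6411, -0.0663, 0.0347]
orientation: [-179.9, -0.0, 84.0]
wrist_force: [0.5, 0.5, 0.1]
finger_gap: 0.041
finger_force: 0.0
```

Emit:
apply_moves(
  increments=[
    [0, [0, 0, 0], 0],
    [0, [0, 0, 0], 0],
    [0, [0, 0, 0], 0],
    [0, [0, 0, 0], 0],
    [0, [0, 0, 0], 0],
    [0, [0, 0, 0.3], 0],
    [0, [0, 0, 0.6], 0],
    [0, [0, 0, 0.8], 0],
    [0, [0, 0, 0.8], 0],
    [0, [0, 0, 0], 0],
  ],
)

```text
time_s: 30.45
position: [0.6443, -0.0669, 0.1423]
orientation: [179.5, 0.0, 83.8]
wrist_force: [1.1, -0.4, 0.1]
finger_gap: 0.0231
finger_force: 30.0
```

Emit:
apply_moves(
  increments=[
    [0, [-0.38, -0.648, 0], 0],
    [0, [-0.38, -0.648, 0], 0],
    [0, [-0.38, -0.648, 0], 0],
    [0, [-0.38, -0.648, 0], 0],
    [0, [-0.38, -0.648, 0], 0],
    [0, [-0.38, -0.648, 0], 0],
    [0, [-0.38, -0.648, 0], 0],
    [0, [0, 0, -0.5], 0],
    [0, [0, 0, -0.5], 0],
    [0, [0, 0, -0.5], 0],
    [0, [0, 0, -0.5], 0],
    [0, [0, 0, 0], 0],
    [0, [0, 0, 0], 0],
  ],
)

```text
time_s: 31.53
position: [0.5346, -0.2476, 0.0553]
orientation: [-179.9, -0.0, 83.8]
wrist_force: [-0.0, -1.0, 0.4]
finger_gap: 0.0229
finger_force: 30.0
```

Emit:
apply_moves(
  increments=[
    [0, [0, 0, -0.3], 0],
    [0, [0, 0, -0.2], 0],
    [0, [0, 0, -0.13], 0],
    [0, [0, 0, 0], 0],
    [0.45, [0, 0, 0], 0],
    [0.45, [0, 0, 0], 0],
    [0.45, [0, 0, 0], 0],
    [0.45, [0, 0, 0], 0],
    [0.45, [0, 0, 0.5], 0],
    [0.45, [0, 0, 0.8], 0],
    [0.45, [0, 0, 0.8], 0],
    [0.45, [0, 0, 0.7], 0],
    [0.45, [0, 0, 0], 0],
  ],
)

```text
time_s: 32.62
position: [0.5373, -0.249, 0.1473]
orientation: [179.6, 0.2, 83.8]
wrist_force: [0.5, -0.2, 1.6]
finger_gap: 0.0414
finger_force: 0.0
```

Emit:
apply_moves(
  increments=[
    [0.45, [0.332, 0.852, 0], 0],
    [0.45, [0.332, 0.852, 0], 0],
    [0.45, [0.332, 0.852, 0], 0],
    [0.45, [0.332, 0.852, 0], 0],
    [0.45, [0.332, 0.852, 0], 0],
    [0.45, [0.332, 0.852, 0], 0],
    [0.45, [0.332, 0.852, 0], 0],
    [0.45, [0.332, 0.852, 0], 0],
    [0.45, [0.332, 0.852, 0], 0],
    [0.45, [0, 0, -0.4], 0],
    [0.45, [0, 0, -0.4], 0],
    [0.45, [0, 0, 0], 0],
    [0.45, [0, 0, 0], 0],
  ],
)

```text
time_s: 33.7
position: [0.6537, 0.059, 0.1092]
orientation: [-179.9, 0.0, 83.8]
wrist_force: [0.4, 0.0, -0.3]
finger_gap: 0.041
finger_force: 0.0
```

Emit:
apply_moves(
  increments=[
    [0.45, [0, 0, -0.5], 0],
    [0.45, [0, 0, -0.5], 0],
    [0.45, [0, 0, -0.5], 0],
    [0.45, [0, 0, -0.35], 0],
    [0.45, [0, 0, 0], 0],
    [0, [0, 0, 0], 0],
    [0, [0, 0, 0], 0],
    [0, [0, 0, 0], 0],
    [0, [0, 0, 0], 0],
    [0, [0, 0, 0], 0],
    [0, [0, 0, 0.3], 0],
    [0, [0, 0, 0.6], 0],
    [0, [0, 0, 0.8], 0],
    [0, [0, 0, 0.8], 0],
    [0, [0, 0, 0], 0],
    [0, [0, 0, 0], 0],
  ],
)

```text
time_s: 35.03
position: [0.6557, 0.059, 0.139]
orientation: [179.7, -0.0, 83.8]
wrist_force: [-0.6, 0.8, -1.3]
finger_gap: 0.0231
finger_force: 30.0
```

Emit:
apply_moves(
  increments=[
    [0, [-0.507, -0.745, 0], 0],
    [0, [-0.507, -0.745, 0], 0],
    [0, [-0.507, -0.745, 0], 0],
    [0, [-0.507, -0.745, 0], 0],
    [0, [-0.507, -0.745, 0], 0],
    [0, [-0.507, -0.745, 0], 0],
    [0, [-0.507, -0.745, 0], 0],
    [0, [-0.507, -0.745, 0], 0],
    [0, [-0.507, -0.745, 0], 0],
    [0, [-0.507, -0.745, 0], 0],
    [0, [0, 0, -0.5], 0],
    [0, [0, 0, -0.5], 0],
    [0, [0, 0, -0.5], 0],
    [0, [0, 0, -0.5], 0],
    [0, [0, 0, 0], 0],
    [0, [0, 0, 0], 0],
  ],
)

```text
time_s: 36.37
position: [0.4508, -0.2385, 0.0553]
orientation: [-179.9, -0.1, 83.8]
wrist_force: [-0.8, -0.7, -0.9]
finger_gap: 0.0231
finger_force: 30.0
```

Emit:
apply_moves(
  increments=[
    [0, [0, 0, -0.3], 0],
    [0, [0, 0, -0.2], 0],
    [0, [0, 0, -0.13], 0],
    [0, [0, 0, 0], 0],
    [0.45, [0, 0, 0], 0],
    [0.45, [0, 0, 0], 0],
    [0.45, [0, 0, 0], 0],
    [0.45, [0, 0, 0], 0],
    [0.45, [0, 0, 0.5], 0],
    [0.45, [0, 0, 0.8], 0],
    [0.45, [0, 0, 0.8], 0],
    [0.45, [0, 0.3, 0.7], 0],
  ],
)

```text
time_s: 37.37
position: [0.452, -0.2284, 0.1447]
orientation: [179.9, 0.1, 83.8]
wrist_force: [0.5, -0.2, -0.5]
finger_gap: 0.0412
finger_force: 0.0
```

Emit:
apply_moves(
  increments=[
    [0.45, [0, 0.9, 0.1], 0],
    [0.45, [0, 0.9, 0.1], 0],
    [0.45, [0, 0.9, 0.1], 0],
    [0.45, [0, 0.9, 0.1], 0],
    [0.45, [0, 0.9, 0.1], 0],
    [0.45, [0, 0.9, 0.1], 0],
    [0.45, [0, 0.9, 0.1], 0],
    [0.45, [0, 0.9, 0.1], 0],
    [0.45, [0, 0.9, 0.1], 0],
    [0.45, [0, 0.9, 0.1], 0],
    [0.45, [0, 0.9, 0.1], 0],
    [0.45, [0, 0.9, 0.1], 0],
    [0.45, [0, 0.7, 0.1], 0],
    [0.45, [0, 0, 0], 0],
    [0.45, [0, 0, 0], 0],
  ],
)

```text
time_s: 38.62
position: [0.4514, 0.2341, 0.1948]
orientation: [180.0, -0.0, 84.0]
wrist_force: [-0.4, -0.7, -0.2]
finger_gap: 0.041
finger_force: 0.0
```

Run:
```python
from h import *
m=bot.camera_model('wrist'); im=save('wrist','w11'); s=bot.read_state(); print(s['position'],s['orientation'])
for xy in((.493,.3225),(.405,.3183)): print(hubs('wrist',m,im,xy,.021,8,.04))
save('top','t11')
for th in('gear12_a_c','gear8_a_c'):
    for c in('wrist','top'):
      for d in bot.masks_of(c,th): print(th,c,round(d['conf'],2),np.round(d['centre']),ray(c,d['centre'],.03,m if c=='wrist' else None),d['mask'].sum())
cv2.imwrite('pics/w11b.png',im[:,:,::-1])
```

```text
[0.45131932 0.23293727 0.1946152 ] [-1.79985519e+02  2.17051374e-02  8.38952886e+01]
(array([0.4926566 , 0.32255111]), (np.float64(-9.097540011320586), np.float32(71.636765)))
(array([0.40452224, 0.31836688]), (np.float64(-18.634158371527477), np.float32(73.83125)))
gear12_a_c top 0.69 [254. 433.] [ 0.45037314 -0.23168325] 438
gear8_a_c wrist 0.56 [ 91. 351.] [0.49395624 0.32054975] 2896
```

View pics/w11b.png

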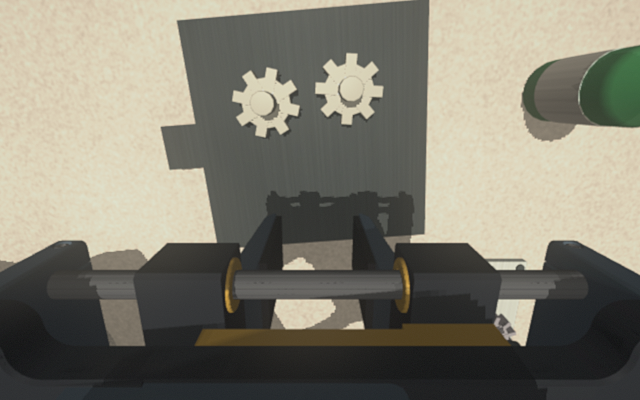

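Both 8-tooth gears are unmoved at (262, 102) and (351, 89). I pick the far one first.

Emit:
apply_moves(
  increments=[
    [0.45, [0.258, 0.556, -0.55], 0],
    [0.45, [0.258, 0.556, -0.55], 0],
    [0.45, [0.258, 0.556, -0.55], 0],
    [0.45, [0.258, 0.556, -0.55], 0],
    [0.45, [0, 0, -0.5], 0],
    [0.45, [0, 0, -0.5], 0],
    [0.45, [0, 0, -0.5], 0],
    [0.45, [0, 0, -0.47], 0],
    [0.45, [0, 0, 0], 0],
    [0.45, [0, 0, 0], 0],
    [0, [0, 0, 0], 0],
    [0, [0, 0, 0], 0],
    [0, [0, 0, 0], 0],
    [0, [0, 0, 0], 0],
    [0, [0, 0, 0], 0],
  ],
)

```text
time_s: 40.17
position: [0.4936, 0.3221, 0.0291]
orientation: [179.9, -0.1, 83.8]
wrist_force: [0.8, -2.6, 8.5]
finger_gap: 0.0231
finger_force: 30.0
```

Emit:
apply_moves(
  increments=[
    [0, [0, 0, 0.7], 0],
    [0, [0, 0, 0.7], 0],
    [0, [0, 0, 0.7], 0],
    [0.0, [0.047, -0.972, 0], 0],
    [0, [0.047, -0.972, 0], 0],
    [0, [0.047, -0.972, 0], 0],
    [0, [0.047, -0.972, 0], 0],
    [0, [0.047, -0.972, 0], 0],
    [0, [0.047, -0.972, 0], 0],
    [0, [0.047, -0.972, 0], 0],
    [0, [0.047, -0.972, 0], 0],
    [0, [0.047, -0.972, 0], 0],
    [0, [0.047, -0.972, 0], 0],
    [0, [0.047, -0.972, 0], 0],
    [0, [0.047, -0.972, 0], 0],
    [0, [0.047, -0.972, 0], 0],
    [0, [0.047, -0.972, 0], 0],
    [0, [0.047, -0.972, 0], 0],
    [0, [0.047, -0.972, 0], 0],
    [0, [0.047, -0.972, 0], 0],
  ],
)

```text
time_s: 41.83
position: [0.5247, -0.3412, 0.1126]
orientation: [180.0, 0.0, 83.8]
wrist_force: [1.9, -0.5, -0.2]
finger_gap: 0.0233
finger_force: 30.0
```

Emit:
apply_moves(
  increments=[
    [0, [0, 0, 0], 0],
    [0, [0, 0, -0.4], 0],
    [0, [0, 0, -0.5], 0],
    [0, [0, 0, -0.4], 0],
    [0, [0, 0, 0], 0],
    [0, [0, 0, 0], 0],
  ],
)

```text
time_s: 42.33
position: [0.5246, -0.3388, 0.06]
orientation: [-179.9, -0.0, 83.8]
wrist_force: [0.5, -0.7, -0.7]
finger_gap: 0.0232
finger_force: 30.0
```

Emit:
apply_moves(
  increments=[
    [0, [0, 0, -0.3], 0],
    [0, [0, 0, -0.25], 0],
    [0, [0, 0, -0.18], 0],
    [0, [0, 0, 0], 0],
    [0.45, [0, 0, 0], 0],
    [0.45, [0, 0, 0], 0],
    [0.45, [0, 0, 0], 0],
    [0.45, [0, 0, 0], 0],
    [0.45, [0, 0, 0.5], 0],
    [0.45, [0, 0, 0.8], 0],
    [0.45, [0, 0, 0.8], 0],
    [0.45, [0, 0, 0.7], 0],
  ],
)

```text
time_s: 43.33
position: [0.5249, -0.3391, 0.1447]
orientation: [180.0, 0.0, 83.8]
wrist_force: [0.9, 0.1, -0.6]
finger_gap: 0.0412
finger_force: 0.0
```

Emit:
apply_moves(
  increments=[
    [0.45, [-0.13, 0.95, 0.1], 0],
    [0.45, [-0.13, 0.95, 0.1], 0],
    [0.45, [-0.13, 0.95, 0.1], 0],
    [0.45, [-0.13, 0.95, 0.1], 0],
    [0.45, [-0.13, 0.95, 0.1], 0],
    [0.45, [-0.13, 0.95, 0.1], 0],
    [0.45, [-0.13, 0.95, 0.1], 0],
    [0.45, [-0.13, 0.95, 0.1], 0],
    [0.45, [-0.13, 0.95, 0.1], 0],
    [0.45, [-0.13, 0.95, 0.1], 0],
    [0.45, [-0.13, 0.95, 0.1], 0],
    [0.45, [-0.13, 0.95, 0.1], 0],
    [0.45, [-0.13, 0.95, 0], 0],
    [0.45, [-0.13, 0.95, 0], 0],
    [0.45, [-0.13, 0.95, 0], 0],
    [0.45, [0, 0, 0], 0],
    [0.45, [0, 0, 0], 0],
  ],
)

```text
time_s: 44.75
position: [0.4464, 0.2326, 0.1908]
orientation: [180.0, -0.0, 84.0]
wrist_force: [0.4, -0.1, 0.7]
finger_gap: 0.0412
finger_force: 0.0
```

Run:
```python
from h import *
m=bot.camera_model('wrist'); im=save('wrist','w12'); s=bot.read_state(); print(s['position'],s['orientation'])
print(hubs('wrist',m,im,(.405,.3183),.021,8,.05))
save('top','t12')
for th in('gear12_a_c','gear8_a_c'):
    for c in('wrist','top'):
      for d in bot.masks_of(c,th): print(th,c,round(d['conf'],2),np.round(d['centre']),ray(c,d['centre'],.03,m if c=='wrist' else None),d['mask'].sum())
```

```text
[0.44664888 0.23133534 0.19077436] [1.79989119e+02 1.11290918e-02 8.39307818e+01]
(array([0.40462739, 0.31831791]), (np.float64(-18.645853592107102), np.float32(75.19775)))
gear12_a_c top 0.98 [253. 435.] [ 0.45443749 -0.23600483] 438
gear8_a_c wrist 0.64 [313. 510.] [0.66376242 0.03828311] 1474
gear8_a_c top 0.81 [225. 473.] [ 0.52966973 -0.33844352] 436
gear8_a_c top 0.25 [137. 340.] [0.76510912 0.02026859] 622
gear8_a_c top 0.24 [244. 459.] [ 0.47833721 -0.29939122] 2955
```

Emit:
apply_moves(
  increments=[
    [0.45, [-0.262, 0.54, -0.52], 0],
    [0.45, [-0.262, 0.54, -0.52], 0],
    [0.45, [-0.262, 0.54, -0.52], 0],
    [0.45, [-0.262, 0.54, -0.52], 0],
    [0.45, [0, 0, -0.5], 0],
    [0.45, [0, 0, -0.5], 0],
    [0.45, [0, 0, -0.5], 0],
    [0.45, [0, 0, -0.47], 0],
    [0.45, [0, 0, 0], 0],
    [0.45, [0, 0, 0], 0],
    [0, [0, 0, 0], 0],
    [0, [0, 0, 0], 0],
    [0, [0, 0, 0], 0],
    [0, [0, 0, 0], 0],
    [0, [0, 0, 0], 0],
    [0, [0, 0, 0.7], 0],
    [0, [0, 0, 0.7], 0],
    [0, [0, 0, 0.7], 0],
    [0, [0, 0, 0], 0],
  ],
)

```text
time_s: 46.63
position: [0.407, 0.3186, 0.1176]
orientation: [179.7, -0.3, 83.8]
wrist_force: [1.3, 1.2, 0.7]
finger_gap: 0.0229
finger_force: 30.0
```

Emit:
apply_moves(
  increments=[
    [0, [0.053, -0.954, 0.05], 0],
    [0, [0.053, -0.954, 0.05], 0],
    [0, [0.053, -0.954, 0.05], 0],
    [0, [0.053, -0.954, 0], 0],
    [0, [0.053, -0.954, 0], 0],
    [0, [0.053, -0.954, 0], 0],
    [0, [0.053, -0.954, 0], 0],
    [0, [0.053, -0.954, 0], 0],
    [0, [0.053, -0.954, 0], 0],
    [0, [0.053, -0.954, 0], 0],
    [0, [0.053, -0.954, 0], 0],
    [0, [0.053, -0.954, 0], 0],
    [0, [0.053, -0.954, 0], 0],
    [0, [0.053, -0.954, 0], 0],
    [0, [0.053, -0.954, 0], 0],
    [0, [0.053, -0.954, 0], 0],
    [0, [0.053, -0.954, 0], 0],
    [0, [0, 0, -0.3], 0],
    [0, [0, 0, -0.5], 0],
    [0, [0, 0, -0.4], 0],
  ],
)

```text
time_s: 48.3
position: [0.4408, -0.3321, 0.0699]
orientation: [180.0, 0.0, 83.7]
wrist_force: [-0.7, 1.1, -1.4]
finger_gap: 0.0229
finger_force: 30.0
```

Emit:
apply_moves(
  increments=[
    [0, [0, 0, 0], 0],
    [0, [0, 0, 0], 0],
  ],
)

```text
time_s: 48.47
position: [0.4406, -0.331, 0.0704]
orientation: [-179.9, -0.1, 83.8]
wrist_force: [0.2, -0.4, -1.3]
finger_gap: 0.0231
finger_force: 30.0
```

Emit:
apply_moves(
  increments=[
    [0, [0, 0, -0.4], 0],
    [0, [0, 0, -0.35], 0],
    [0, [0, 0, -0.24], 0],
    [0, [0, 0, 0], 0],
    [0.45, [0, 0, 0], 0],
    [0.45, [0, 0, 0], 0],
    [0.45, [0, 0, 0], 0],
    [0.45, [0, 0, 0], 0],
    [0.45, [0, 0, 0.5], 0],
    [0.45, [0, 0, 0.8], 0],
    [0.45, [0, 0, 0.8], 0],
    [0.45, [0.2, -0.4, 0.8], 0],
    [0.45, [0.3, -0.7, 0.8], 0],
    [0.45, [0.3, -0.7, 0.8], 0],
    [0.45, [0.3, -0.7, 0.8], 0],
    [0.45, [0, 0, 0], 0],
    [0.45, [0, 0, 0], 0],
  ],
)

```text
time_s: 49.88
position: [0.4837, -0.4282, 0.2393]
orientation: [179.8, 0.1, 83.8]
wrist_force: [-0.7, 1.1, -0.5]
finger_gap: 0.0412
finger_force: 0.0
```

Run:
```python
from h import *
np.set_printoptions(precision=4,suppress=True)
m=bot.camera_model('wrist'); im=save('wrist','w13'); s=bot.read_state(); print(s['position'],s['orientation'],s['time_s'])
a=-.108; R=np.array([[np.cos(a),-np.sin(a)],[np.sin(a),np.cos(a)]])
for n,xy in((12,(.5348,-.2478)),(12,(.4512,-.2388)),(8,(.5248,-.3392)),(8,(.4412,-.3302))):
    p,t=hubs('wrist',m,im,xy,.022,n,.012); print(n,p,t,'tray frame',R.T@(p-[.488,-.289]))
for d in bot.masks_of('wrist','divider_c'): print(d['conf'],d['centre'],fit([('wrist',m,d['mask'])],SH['divider'],[.488,-.29,-.11],z=.004))
cv2.imwrite('pics/w13b.png',im[:,:,::-1])
```

```text
[ 0.4827 -0.4266  0.2377] [179.99     0.0044  83.798 ] 49.9333
12 [ 0.534  -0.2494] (np.float64(-7.413241923632061), np.float32(36.787426)) tray frame [0.0415 0.0443]
12 [ 0.4627 -0.2264] (np.float64(-5.928941329860108), np.float32(8.764889)) tray frame [-0.0319  0.0595]
8 [ 0.5232 -0.3374] (np.float64(-9.031618264267902), np.float32(47.22206)) tray frame [ 0.0402 -0.0443]
8 [ 0.4389 -0.329 ] (np.float64(-19.198959519695144), np.float32(42.70623)) tray frame [-0.0445 -0.0451]
0.7 [45.4, 308.4] (array([ 0.4888, -0.2903, -0.1105]), np.float64(0.9104533533158486))
```

View pics/w13b.png

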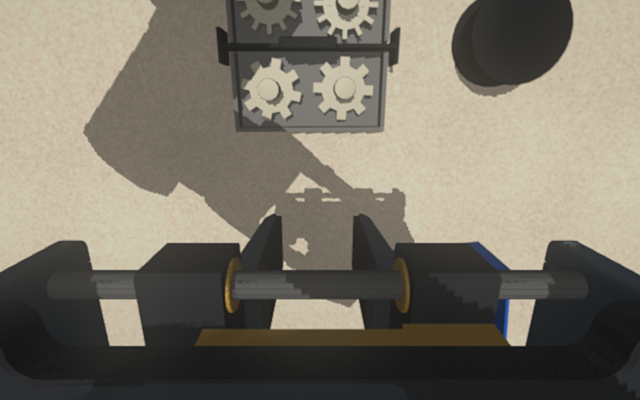

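All four gears lie flat in their compartments: the 8-tooth hubs at (268, 89) and (344, 88), and the 12-tooth ones beyond the divider. The divider is still square in its slots at row 46. I'm handing in.

```bash
python3 -c "
from plant import bot
print(bot.sign_off())"
```

```text
the job is handed in; nothing more can be done
None
```

The job is handed in, with no verdict returned: the divider is home, both 12-tooth gears ran with the master to its stop (about 82°), and all four gears are sorted into the tray, though the last close-up of one 12-tooth gear was shadowed and an earlier top view placed it.

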